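Set up the cobbler's bench jack

ROBOT

A 6-joint arm with a two-finger parallel gripper is mounted at the origin on the work surface. World frame = base frame: x ahead of the robot, y to its left, z up, the work surface at z = 0. Lengths are in m, angles in rad, forces in N, time in s.
With the tool pointing down it reaches from about 0.4 to 0.825 m from the base axis. Payload 7 kg.
Tool frame: the origin (TCP) lies midway between the tips of the shut fingers; the grasp point (between the pads) lies 19 mm behind it; y points along the fingers, z is the direction in which the jaws open and shut, and the axes are right-handed (so a half turn about y gives the same grasp; the last joint's range is limited). The gripper opens to 88 mm and grips with 3 to 60 N. Pads are 19 mm wide; open, the fingers measure 130 mm over their backs; the gripper's body (78 mm by 193 mm) begins 47 mm behind the grasp point.
Start: joints at [-1.056, 0.359, 0.012, 0, -1.224, -0.288], TCP at [0.152, -0.658, 0.227] pointing down, gripper open.
Joint ranges: [-3.07, 3.07], [-1.43, 2.12], [-1.02, 1.25], [-3.03, 1.67], [-3.05, -0], [-3.03, 3.03]. Speed limits (rad/s): [2.39, 2.39, 3.01, 3.14, 3.14, 3.14].

INTERFACE

Orientations are given as [roll, pitch, yaw] about the fixed x, y, z axes, in that order (R = Rz(yaw) Ry(pitch) Rx(roll)).
In Python, from plant import manip, cams gives the robot as it stands.
- The arm moves only by the tool send_rows, never from a script. Its argument "series" is text: rows parted by semicolons, each of 7 numbers parted by spaces: the shift along the tool's x, y, z in cm, then the turn, a rotation vector about the tool's x, y, z in rad, then the gripper command: -1 is shut, 1 is fully open, values between are in proportion. In form: tx ty tz rx ry rz fingers; .... A call has 1 to 12 rows; each row shifts and turns the commanded pose from where the row before left it, along the tool's axes as they then stand; what a row does not reach is not made up. A row lasts 1/10 s, in which the tool goes at most 50 mm and 8.59 degrees, less where a joint would pass 70% of its speed; a pose out of reach is approached as far as the arm can. A call with a gripper value outside its range is refused whole. The fingers move at their own pace and stop on an object; the grip force is fixed at half the most. Time passes only in rows, so rows that do not move let the fingers close. It gives the time, the measured TCP pose, the force and the opening at its end, in the units of the state.
- manip.observe(): the state, without advancing time (a new reading comes with each control period).
- cams.grab_frame(name): name is "side" or "top" or "wrist"; returns a dict with "pixels" (480x640x3 uint8, red, green, blue), "fov_y" (degrees; the focal length in pixels is half the picture's height over the tangent of half this angle, whatever the lens; pixels are square), "cx", "cy" (the principal point, pixels), "rvec" (rotation vector, rad) and "tvec" (3), from world to camera coordinates, as OpenCV has them. Camera axes: x right, y down, z forward; pixel columns grow to the right and rows downward; lengths in m; the calibration is good to about 2 mm. The wrist camera is an equidistant fisheye: a pixel r from the principal point sees the ray r / f radians off the axis. A picture is of the moment at which its call begins. There is no depth.
- manip.job_done(): hands the job in, once; it reports no verdict.
The state is a dict: "t": time; "qpos": joint angles; "dq": joint speeds; "joint_efforts": joint torques, N m; "position": TCP position; "tool_rot": TCP orientation; "wrist_force": force on the tool from outside, world axes, zero at the start; "moment": the same for the moment, N m; "gripper_width": finger opening in m.
Only numpy, scipy, OpenCV 4.12 (cv2) and the standard library are available. Lean on these libraries where they do the work, as an engineer would, in place of code of your own. Each camera call takes 0.05 s, during which the arm holds its last target.

TASK

Set up the bench jack for the next shoe. First take the straightedge bar that lies across the jack and lean it in the tool rest: foot on the plank against the stop lip, top against the upright panel. Then hang the foot-shaped sole form in the jack's bayonet head: lower it with its two lugs between the hooks, turn it counter-clockwise (seen from above) until the lugs drop into the notches under the hooks, let go, and leave the shoe, the tin and the jar where they are.

Things in the scene. Friction and masses are not known exactly. Their poses are not given: they have to be found in the camera images.
- bar_mid (a point): Centre of the straightedge: a plain aluminium bar 280 x 20 x 20 mm, about 0.2 kg, lying across the tops of the jack's two hooks (underside 94 mm above the bench); under its middle 18 mm are free, and no hook is within 30 mm of the jack's axis. x runs along the bar, z is up while it lies. Ends alike; grip it across its width (along y) near the centre.
- bar_end_a (a point): Centre of the bar's end face at +140 mm along its x.
- bar_end_b (a point): Centre of the bar's end face at -140 mm along its x.
- bar: The same bar (origin and axes as bar_mid).
- rest: Tool rest, fixed: plywood plank, top 10 mm above the bench, 140 mm wide (y). Origin at bench level midway between the faces of stop lip and panel; x points from the stop (face at x = -102.5 mm) to the panel (face at +102.5 mm). The bar, foot at the stop and top on the panel, rises at 47 degrees from level, its centre at x = 0, z = 120 mm; held steeper, it fits in with slack.
- rest_stop: Stop lip of the rest: dark wood, 14 mm thick, 140 mm wide, 25 mm high over the plank. Origin at the foot of the face that looks to the panel, on the plank.
- rest_panel: Upright panel of the rest: plywood, 14 mm thick, 140 mm wide, top 240 mm above the bench. Origin at the foot of the face that looks to the stop, on the plank.
- form_grip (a point): Middle of the sole form, on its upright axis, 63 mm above its underside. The form is a foot-shaped aluminium plate 34 mm thick (46 to 80 mm above the underside; toe end 110 mm along +x, heel end 90 mm along -x) on a steel foot; about 0.6 kg, standing on the bench, z up. Grip its waist across y: 44 mm wide, flat sides from x = -35 to +15 mm.
- form: The same form, origin at the centre of its underside. Its steel foot, from the underside up: a round boss 60 mm in diameter, 14 mm high, lower edge bevelled 4 mm; a flange 68 mm in diameter with two lugs along +y and -y (both 14 to 22 mm up; lugs 16 mm wide, tips 52 mm from the axis); a neck 34 mm in diameter.
- form_lug_a (a point): Underside of the form's lug at +y, 45 mm from its axis.
- form_lug_b (a point): Underside of the form's lug at -y, 45 mm from its axis.
- jack: Bench jack, steel, fixed: square foot 150 mm, bayonet head 124 mm in diameter. Origin at bench level on its upright axis. Two hooks, at +y and -y (underside 88 mm, top 94 mm above the bench), each cover a notch, from 35 degrees clockwise to 30 degrees counter-clockwise of the notch's middle (seen from above), with an end stop 20 degrees past it.
- jack_head (a point): On the jack's axis at the height of the ledge (76 mm) round the 64 mm bore that takes the form's boss. Entry: lower the form with its x axis 55 to 100 degrees clockwise of jack x (60 is good), or half a turn from that, until its lugs rest on the ledge (form_grip at 125 mm).
- jack_notch_a (a point): Middle of the floor of the notch at +y: 24 mm wide gap in the ledge, floor at 70 mm, 45 mm from the axis. To lock, turn the entered form counter-clockwise until its x axis lies along jack x, either way round: the lugs drop 6 mm into the notches (form_grip at 119 mm), with about 5 degrees of play each way.
- jack_notch_b (a point): Middle of the floor of the like notch at -y.
- shoe: Bystander: brown leather shoe, about 250 x 78 x 88 mm, origin under its centre.
- tin: Bystander: flat round polish tin, 80 mm in diameter, 26 mm high, origin under its centre.
- glue: Bystander: grey jar, 56 mm in diameter, 100 mm high, origin under its centre.
There are look-alikes about, which are no part of the job. There is more than one size of the form; the job needs the smaller.

How it is judged:
By the outcome, as a careful person would: the job done as asked, in the order asked, and still so for the second after the job is handed in, with the robot touching nothing.
It also fails if it takes over 69 s, if anything falls off the work surface, if the arm or the gripper's body presses on something with over 40 N, if the wrist force passes 120 N, or if a joint passes its speed limit or range.

## Working session

There is one attempt and no reset: what is moved stays moved. The work goes in short steps, Python scripts to look and compute and a tool call to move; the robot and the scene stay as the last step left them, time stands still between calls to the robot, and variables do not carry over. Pictures are saved under pics/ and viewed, and the job is handed in when it is done.

Besides the shell and the picture viewer there is one more tool, called after "Call:" by a JSON object that holds its "op" and its "data", one argument or row to a line. send_rows: Moves the arm, as the interface text tells. Its arguments: {"type":"object","properties":{"series":{"type":"string"}},"required":["series"]}

```bash
ls; mkdir -p pics
python3 - <<'E'
from plant import manip,cams
import cv2
s=manip.observe()
print(s)
for n in ['side','top','wrist']:
    f=cams.grab_frame(n)
    cv2.imwrite(f'pics/{n}0.png',f['pixels'][:,:,::-1])
    print(n,f['fov_y'],f['cx'],f['cy'],f['rvec'],f['tvec'])
E
```

```text
pics
{'t': 0.0, 'qpos': array([-1.05588694e+00,  3.59355836e-01,  1.10322799e-02, -3.50831490e-04,
       -1.22408304e+00, -2.88071098e-01]), 'dq': array([-0.00161097,  0.0003815 ,  0.00099769, -0.0004018 , -0.00010095,
       -0.0005668 ]), 'joint_efforts': array([-2.16271983e-04, -5.82713413e+01,  2.93057799e+01,  6.99729100e+00,
        6.75010946e-03, -1.94868935e-04]), 'position': array([ 0.15164562, -0.65723254,  0.22563107]), 'tool_rot': array([-1.56915871e+00,  1.41313431e-04,  2.26718924e-01]), 'wrist_force': array([-0.42911434, -0.16242025,  0.30194062]), 'moment': array([ 0.02820169,  0.05985741, -0.00468259]), 'gripper_width': 0.08765344771317916}
side 53.21874225151434 316.6905175364795 240.99930674864186 [ 0.53949642 -2.57464355  1.37729874] [0.49243719 0.18123602 0.97518004]
top 44.57029348853264 323.7437979212529 226.62624737439464 [ 2.18380083 -2.13320328  0.15607483] [-0.0228619   0.53938416  1.13722421]
wrist 65.70646984690485 315.9947868411288 235.430528045699 [-1.84116881 -2.31256691 -0.31987134] [ 0.67488629 -0.03378668  0.39057912]
```

View pics/side0.png

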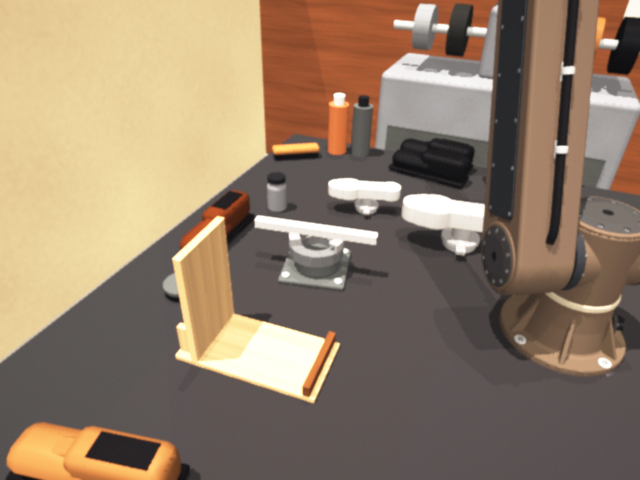

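View pics/top0.png

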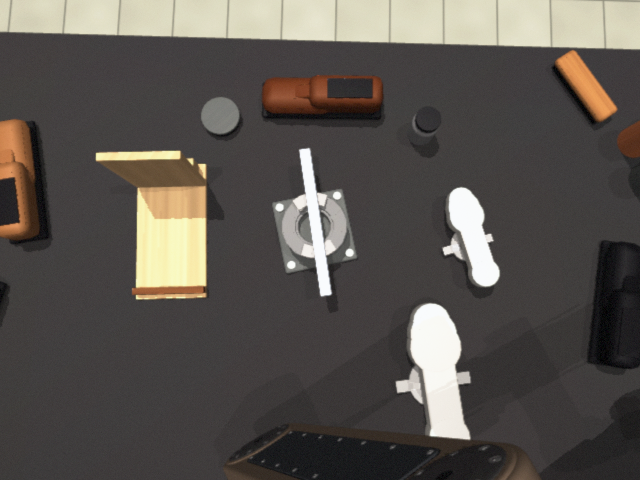

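View pics/wrist0.png

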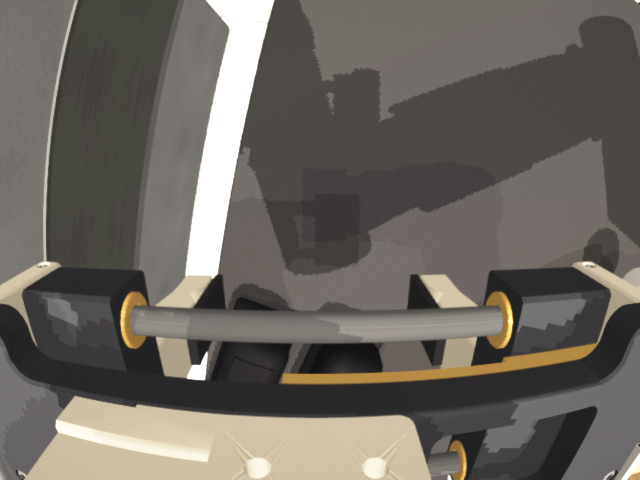

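```bash
cat > h.py <<'E'
import numpy as np,cv2
from scipy.spatial.transform import Rotation as Ro
def cam(f):
    F=240/np.tan(np.radians(f['fov_y']/2)); R=cv2.Rodrigues(np.array(f['rvec']))[0]; return F,f['cx'],f['cy'],R,np.array(f['tvec'])
def onz(f,uv,z):
    F,cx,cy,R,t=cam(f); d=R.T@np.array([(uv[0]-cx)/F,(uv[1]-cy)/F,1]); c=-R.T@t
    return c+d*(z-c[2])/d[2]
def proj(f,p):
    F,cx,cy,R,t=cam(f); q=R@np.array(p)+t; return np.array([cx+F*q[0]/q[2],cy+F*q[1]/q[2]])
E
python3 - <<'E'
import cv2
t=cv2.imread('pics/top0.png'); s=cv2.imread('pics/side0.png')
def c(im,x,y,w,h,k,n): cv2.imwrite('pics/'+n,cv2.resize(im[y:y+h,x:x+w],None,fx=k,fy=k,interpolation=cv2.INTER_CUBIC))
c(t,260,140,110,165,3.6,'tj.png'); c(t,90,140,130,165,3.6,'tr.png'); c(t,430,170,80,130,4.5,'tf.png')
c(s,240,160,200,150,4,'sj.png')
E
```

```text
(no output)
```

View pics/tj.png

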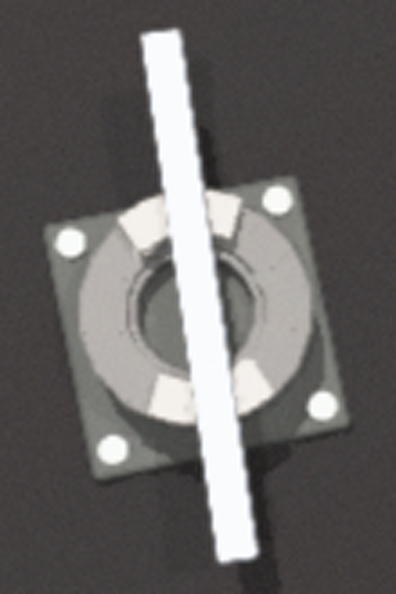

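View pics/tr.png

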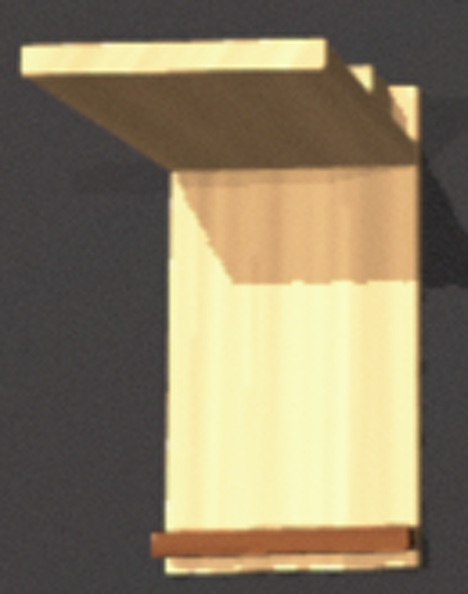

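View pics/tf.png

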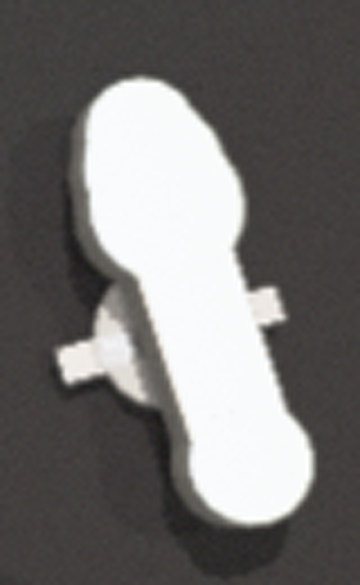

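View pics/sj.png

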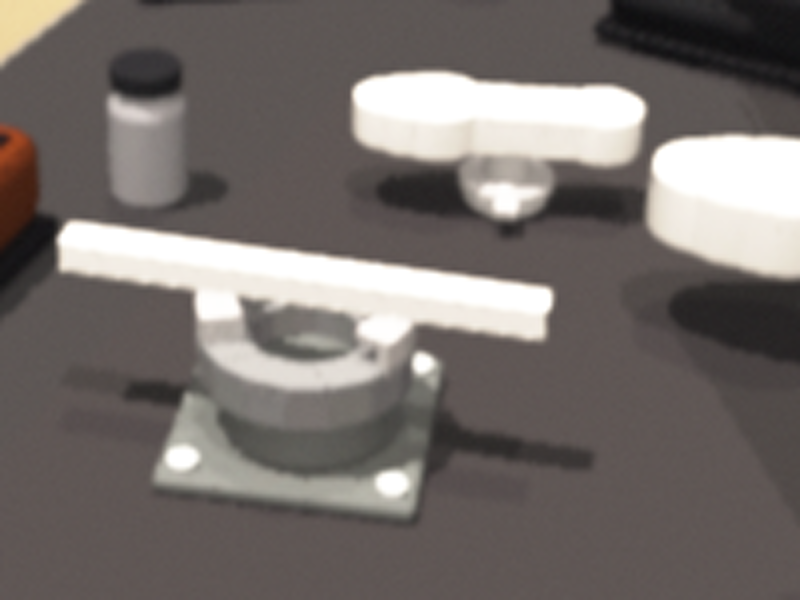

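```bash
cat > m1.py <<'E'
from h import *
import pickle,os
from plant import cams
f=cams.grab_frame('top'); g=cams.grab_frame('side')
def P(pts,x0,y0,k,z,ff=f): return np.array([onz(ff,(x0+(x+.5)/k-.5,y0+(y+.5)/k-.5),z) for x,y in pts])
np.set_printoptions(precision=4,suppress=True)
def ang(v): return np.degrees(np.arctan2(v[1],v[0]))
b=P([(141,33),(180,28),(258,556),(219,563)],260,140,3.6,.114)
print('bar',b[:,:2].tolist(),b.mean(0)); v=b[:2].mean(0)-b[2:].mean(0); print(np.linalg.norm(v),np.linalg.norm(b[0]-b[1]),ang(v))
b2=P([(60,255),(548,305)],240,160,4,.108,g);print('side topedge', P([(62,228),(552,290)],240,160,4,.114,g))
for z in (.008,.012):
  j=P([(46,225),(296,177),(350,425),(97,478)],260,140,3.6,z); print('jackfoot',z,j.mean(0),[np.linalg.norm(j[i]-j[i-1]) for i in range(4)],ang(j[0]-j[3]),ang(j[1]-j[2]),ang(j[0]-j[1]),ang(j[3]-j[2]))
h=P([(118,210),(241,198),(148,415),(272,390)],260,140,3.6,.094); print('hook',h)
hc=(h[0]+h[1])/2,(h[2]+h[3])/2; print('hook dir',ang(hc[0]-hc[1]),(hc[0]+hc[1])/2)
# head outer circle: left 80, right 311 , z .076
h=P([(80,305),(311,300),(190,424)],260,140,3.6,.076);print('head',h, (h[0]+h[1])/2)
r=P([(172,170),(415,165)],90,140,3.6,.01);print('panel foot',r,ang(r[1]-r[0]))
r2=P([(166,530),(408,526)],90,140,3.6,.035);print('lip top panel edge',r2,ang(r2[1]-r2[0]))
r2=P([(151,555),(406,551)],90,140,3.6,.035);print('lip top outer edge',r2,ang(r2[1]-r2[0]))
r3=P([(166,573),(418,569)],90,140,3.6,.01);print('plank near edge',r3)
r4=P([(23,75),(326,66)],90,140,3.6,.24);print('panel top stop-side edge',r4,ang(r4[1]-r4[0]))
t=P([(141,76),(250,525)],430,170,4.5,.08);print('toe heel',t,np.linalg.norm(t[0]-t[1]),ang(t[0]-t[1]), t[1]+(t[0]-t[1])*.45)
l=P([(57,348),(69,385),(277,287),(287,320)],430,170,4.5,.022);a=l[:2].mean(0);c=l[2:].mean(0);print('lugs',l,(a+c)/2,np.linalg.norm(a-c),ang(a-c)-90)
w=P([(140,285),(185,440),(238,265),(282,410)],430,170,4.5,.08);print('waist',w,ang(w[0]-w[1]),ang(w[2]-w[3]))
E
python3 m1.py
```

```text
bar [[0.6773976926252263, 0.041380416814224795], [0.6806496416626318, 0.02086956403738517], [0.4044849156113642, -0.026113676011633512], [0.40047833973256514, -0.00626146537234574]] [0.5408 0.0075 0.114 ]
0.2805601148325231 0.020767047314798313 9.708527986261824
side topedge [[ 0.6788  0.0307  0.114 ]
 [ 0.402  -0.0246  0.114 ]]
jackfoot 0.008 [0.5361 0.0084 0.008 ] [np.float64(0.14767449477385727), np.float64(0.14601938905884052), np.float64(0.1459097112585084), np.float64(0.14601281606388966)] 13.157801193605158 13.159211056863793 102.48159446257678 103.17408502575405
jackfoot 0.012 [0.5356 0.0083 0.012 ] [np.float64(0.14717833642526673), np.float64(0.1455287915521514), np.float64(0.14541948224846704), np.float64(0.14552224064121935)] 13.157801193605156 13.159211056863802 102.48159446257678 103.17408502575405
hook [[ 0.5859  0.0516  0.094 ]
 [ 0.594  -0.0136  0.094 ]
 [ 0.4771  0.0326  0.094 ]
 [ 0.4918 -0.0322  0.094 ]]
hook dir 10.080706235398035 [0.5372 0.0096 0.094 ]
head [[ 0.5369  0.0713  0.076 ]
 [ 0.5426 -0.0528  0.076 ]
 [ 0.4743  0.0106  0.076 ]] [0.5397 0.0092 0.076 ]
pa
[... 166 characters left out ...]
p top outer edge [[0.3975 0.3644 0.035 ]
 [0.4028 0.2257 0.035 ]] -87.79743195791022
plank near edge [[0.388  0.3632 0.01  ]
 [0.3934 0.2233 0.01  ]]
panel top stop-side edge [[0.6146 0.3741 0.24  ]
 [0.6225 0.2345 0.24  ]] -86.7586760213713
toe heel [[ 0.6194 -0.2756  0.08  ]
 [ 0.4266 -0.3203  0.08  ]] 0.1979086885738655 13.064789021676077 [ 0.5133 -0.3002  0.08  ]
lugs [[ 0.506  -0.2511  0.022 ]
 [ 0.4894 -0.2564  0.022 ]
 [ 0.536  -0.3508  0.022 ]
 [ 0.5212 -0.3551  0.022 ]] [ 0.5132 -0.3033  0.022 ] 0.10388712019703258 17.29206462102904
waist [[ 0.528  -0.2744  0.08  ]
 [ 0.462  -0.2931  0.08  ]
 [ 0.5377 -0.3167  0.08  ]
 [ 0.4758 -0.3347  0.08  ]] 15.778304280719356 16.207638942787316
```

```bash
cat >> h.py <<'E'
from scipy.linalg import logm,expm
def Rr(rpy): return Ro.from_euler('xyz',rpy).as_matrix()
def T(p,R): M=np.eye(4);M[:3,:3]=R;M[:3,3]=p;return M
def Rt(yaw,pitch=0): # yaw heading of bar/form x; pitch about its y (neg = nose up)
    return Ro.from_euler('ZYX',[yaw,pitch,-np.pi/2]).as_matrix()
def nxt(p,R,N=None,vmax=4.5,start=None):
    from plant import manip
    s=manip.observe()
    A=T(s['position'],Rr(s['tool_rot'])) if start is None else start; B=T(np.array(p),R); D=np.linalg.inv(A)@B
    rv=Ro.from_matrix(D[:3,:3]).as_rotvec()
    n=N or int(np.ceil(max(np.linalg.norm(D[:3,3])*100/vmax,np.degrees(np.linalg.norm(rv))/7.5,1)))
    M=expm(np.real(logm(D))/n); r=Ro.from_matrix(M[:3,:3]).as_rotvec()
    print('n',n,'row',' '.join('%.3f'%v for v in np.r_[M[:3,3]*100,r]),'| total cm',np.round(D[:3,3]*100,2),'rv',np.round(rv,4))
    return B
E
python3 -c "
from h import *
nxt([.541,.0075,.15],Rt(.169))"
```

```text
n 18 row 2.852 0.424 3.193 -0.000 0.003 -0.000 | total cm [52.89  7.65 56.04] rv [-0.0008  0.0578 -0.0001]
```

Call:
{"op": "send_rows", "data": {
  "series": "2.85 0.42 3.19 0 0.003 0 1;2.85 0.42 3.19 0 0.003 0 1;2.85 0.42 3.19 0 0.003 0 1;2.85 0.42 3.19 0 0.003 0 1;2.85 0.42 3.19 0 0.003 0 1;2.85 0.42 3.19 0 0.003 0 1;2.85 0.42 3.19 0 0.003 0 1;2.85 0.42 3.19 0 0.003 0 1;2.85 0.42 3.19 0 0.003 0 1;2.85 0.42 3.19 0 0.003 0 1;2.85 0.42 3.19 0 0.003 0 1;2.85 0.42 3.19 0 0.003 0 1"
}}

```text
t: 1.45
position: [0.4069, -0.2103, 0.1763]
tool_rot: [-1.571, -0.001, 0.191]
wrist_force: [1.5, -1.0, -0.3]
gripper_width: 0.0876
```

Call:
{"op": "send_rows", "data": {
  "series": "2.85 0.42 3.19 0 0.003 0 1;2.85 0.42 3.19 0 0.003 0 1;2.85 0.42 3.19 0 0.003 0 1;2.85 0.42 3.19 0 0.003 0 1;2.85 0.42 3.19 0 0.003 0 1;2.85 0.42 3.19 0 0.003 0 1;0 0 0 0 0 0 1;0 0 0 0 0 0 1"
}}

```text
t: 2.25
position: [0.5395, 0.0082, 0.1504]
tool_rot: [-1.571, 0.001, 0.175]
wrist_force: [-0.3, 0.7, -1.5]
gripper_width: 0.0874
```

```bash
python3 -c "
from h import *
nxt([.541,.0075,.087],Rt(.169))
from plant import manip,cams
print(manip.observe())
f=cams.grab_frame('wrist');cv2.imwrite('pics/w1.png',f['pixels'][:,:,::-1])
f=cams.grab_frame('top');cv2.imwrite('pics/t1.png',f['pixels'][:,:,::-1])
"
```

```text
n 2 row 0.072 3.169 -0.047 0.000 0.003 -0.001 | total cm [ 0.15  6.34 -0.09] rv [ 0.0002  0.0055 -0.0013]
{'t': 2.25, 'qpos': array([ 3.78560487e-01,  2.02144856e-01, -3.92486991e-01, -1.13160759e-04,
       -9.77450997e-01, -1.77477630e+00]), 'dq': array([-0.02537112, -0.02471529, -0.01918918, -0.00116892, -0.00338285,
        0.0056036 ]), 'joint_efforts': array([  0.97495649, -41.3092947 ,  26.48185372,   6.2233834 ,
         0.04160517,  -0.10182446]), 'position': array([0.53947716, 0.00819761, 0.15038118]), 'tool_rot': array([-1.57096514e+00,  1.27883625e-03,  1.74517077e-01]), 'wrist_force': array([-0.32085552,  0.7194767 , -1.48248528]), 'moment': array([-0.10371162,  0.08465985,  0.03268865]), 'gripper_width': 0.08735140826714245}
```

View pics/w1.png

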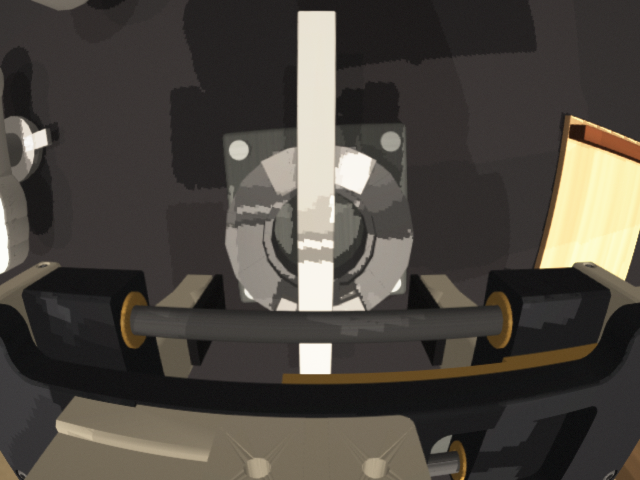

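The wrist picture shows the bar vertical at column ~317, centred between the fingers (pads at ~200 and ~440). Descend and grip.

Call:
{"op": "send_rows", "data": {
  "series": "0.05 2 0 0 0 0 1;0.05 2 0 0 0 0 1;0.05 1.5 0 0 0 0 1;0 0.8 0 0 0 0 1;0 0 0 0 0 0 -1;0 0 0 0 0 0 -1;0 0 0 0 0 0 -1;0 0 0 0 0 0 -1;0 0 0 0 0 0 -1;0 0 0 0 0 0 -1"
}}

```text
t: 3.35
position: [0.5411, 0.0077, 0.0882]
tool_rot: [-1.571, -0.0, 0.173]
wrist_force: [0.5, 0.1, 0.2]
gripper_width: 0.0452
```

Call:
{"op": "send_rows", "data": {
  "series": "0 0 0 0 0 0 -1;0 0 0 0 0 0 -1;0 0 0 0 0 0 -1;0 0 0 0 0 0 -1;0 0 0 0 0 0 -1;0 0 0 0 0 0 -1"
}}

```text
t: 3.95
position: [0.541, 0.0077, 0.0879]
tool_rot: [-1.571, 0.0, 0.173]
wrist_force: [-0.3, 0.3, 0.1]
gripper_width: 0.0196
```

```bash
cat > m2.py <<'E'
from h import *
from plant import manip
s=manip.observe(); A=T(s['position'],Rr(s['tool_rot']))
R=Rt(.047,-np.radians(53)); off=.016*R[:,1]
U=T(A[:3,3]+[0,0,.1],A[:3,:3])
B=nxt(np.array([.52,.12,.21])+off,R,start=U)
C=nxt(np.array([.510,.300,.19])+off,R,start=B)
D=nxt(np.array([.510,.300,.130])+off,R,start=C)
E
python3 m2.py
```

```text
n 8 row 0.129 -0.135 1.411 -0.007 0.015 -0.115 | total cm [ 1.13 -1.24 11.26] rv [-0.0582  0.1167 -0.9238]
n 5 row -0.338 0.216 3.605 0.000 0.000 0.000 | total cm [-1.69  1.08 18.03] rv [0. 0. 0.]
n 2 row -2.396 1.805 0.000 0.000 0.000 0.000 | total cm [-4.79  3.61  0.  ] rv [0. 0. 0.]
```

Call:
{"op": "send_rows", "data": {
  "series": "0 -2 0 0 0 0 -1;0 -4 0 0 0 0 -1;0 -4 0 0 0 0 -1;0 0 0 0 0 0 -1"
}}

```text
t: 4.35
position: [0.5441, 0.0082, 0.1935]
tool_rot: [-1.571, -0.009, 0.174]
wrist_force: [-0.2, 0.8, -2.7]
gripper_width: 0.0201
```

Call:
{"op": "send_rows", "data": {
  "series": "0.129 -0.135 1.411 -0.007 0.015 -0.115 -1;0.129 -0.135 1.411 -0.007 0.015 -0.115 -1;0.129 -0.135 1.411 -0.007 0.015 -0.115 -1;0.129 -0.135 1.411 -0.007 0.015 -0.115 -1;0.129 -0.135 1.411 -0.007 0.015 -0.115 -1;0.129 -0.135 1.411 -0.007 0.015 -0.115 -1;0.129 -0.135 1.411 -0.007 0.015 -0.115 -1;0.129 -0.135 1.411 -0.007 0.015 -0.115 -1;0 0 0 0 0 0 -1;0 0 0 0 0 0 -1"
}}

```text
t: 5.35
position: [0.5716, 0.0759, 0.2702]
tool_rot: [-1.609, -0.673, 0.077]
wrist_force: [-1.2, -1.2, -4.1]
gripper_width: 0.0196
```

```bash
cat > m3.py <<'E'
from h import *
from plant import manip,cams
R=Rt(.047,-np.radians(53)); off=.016*R[:,1]
s=manip.observe();print(s['qpos'],Ro.from_matrix(Rr(s['tool_rot'])).as_matrix().round(3).tolist(),R.round(3).tolist())
C=nxt(np.array([.510,.300,.19])+off,R)
f=cams.grab_frame('side');cv2.imwrite('pics/s2.png',f['pixels'][:,:,::-1])
E
python3 m3.py
```

```text
[ 0.4152502  -0.17829921 -1.01712824  1.20089027 -0.26346386 -3.03001319] [[0.779, 0.624, -0.053], [0.061, 0.01, 0.998], [0.624, -0.781, -0.03]] [[0.601, 0.798, -0.047], [0.028, 0.038, 0.999], [0.799, -0.602, -0.0]]
n 6 row -1.453 0.581 3.807 0.003 0.004 -0.042 | total cm [-8.05  4.19 22.96] rv [ 0.0164  0.0261 -0.2511]
```

View pics/s2.png

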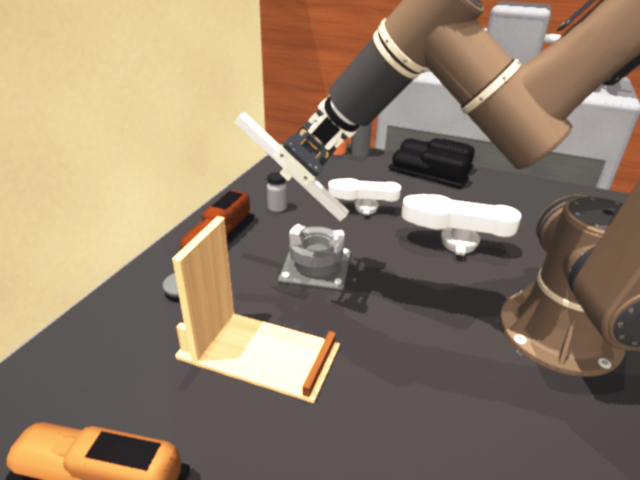

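```bash
cat > kin.py <<'E'
from h import *
from scipy.optimize import least_squares
def rz(a): return Ro.from_rotvec([0,0,a]).as_matrix()
def ry(a): return Ro.from_rotvec([0,a,0]).as_matrix()
def rx(a): return Ro.from_rotvec([a,0,0]).as_matrix()
C0=None
def fk(q,k,s4=1,s6=1):
    a1,h,L1,e,L2,L3,d=k
    R=rz(q[0]); p=R@np.array([a1,d,h])
    R=R@ry(q[1]); p=p+R@np.array([0,0,L1])
    R=R@ry(-q[2]); p=p+R@np.array([L2,0,e])
    R=R@rx(s4*q[3])@ry(-q[4]); p=p+R@np.array([L3,0,0])
    R=R@rx(s6*q[5])
    # tool: y along approach(x). tool x at q6=0: heading q1+pi/2 when down
    # when down (ry(pi/2)): approach=-z world. need tool x = world y(left) , z = tx x ty
    M=np.array([[0,1,0],[1,0,0],[0,0,-1.]])  # columns: tool x = local y, tool y=local x, tool z = -local z
    return p,R@M
data=[([-1.05588694e+00,3.59355836e-01,1.10322799e-02,-3.5e-4,-1.22408304,-2.88071098e-01],[0.15164562,-0.65723254,0.22563107],[-1.56915871,1.4e-4,2.26718924e-01]),
([3.78560487e-01,2.02144856e-01,-3.92486991e-01,-1.1e-4,-9.77450997e-01,-1.7747763],[0.53947716,0.00819761,0.15038118],[-1.57096514,1.27883625e-03,1.74517077e-01])]
import json,os
if os.path.exists('kd.json'): data+=json.load(open('kd.json'))
def add():
    from plant import manip
    s=manip.observe(); L=json.load(open('kd.json')) if os.path.exists('kd.json') else []
    L.append([list(map(float,s[n])) for n in('qpos','position','tool_rot')]); json.dump(L,open('kd.json','w'))
def fit(s4,s6):
    def r(k):
        o=[]
        for q,p,rp in data:
            P,R=fk(q,k,s4,s6); o+=list((P-p)*1000)
        return np.r_[o,(k-np.array([0,.35,.4,.0,.4,.25,-.19]))*1]
    return least_squares(r,[0,.35,.4,0,.4,.25,-.19])
E
python3 - <<'E'
import kin; kin.add()
import importlib; importlib.reload(kin)
from kin import *
for s4 in(1,-1):
  for s6 in (1,-1):
    s=fit(s4,s6); print(s4,s6,s.x.round(4),s.cost)
    for q,p,rp in data:
        P,R=fk(q,s.x,s4,s6); print((P-p)*1000,np.degrees(Ro.from_matrix(R.T@Rr(rp)).magnitude()))
E
```

```text
1 1 [ 0.7021  1.951  -0.6148 -0.9025  0.5068  0.1409 -0.1929] 617.2966127884763
[  2.50212878  -7.03613144 -12.26142824] 33.024182052372716
[-10.2895905   -5.34585316  26.01041862] 156.61846795841888
[  2.83438807   3.93074449 -13.75059139] 149.9510597405308
1 -1 [ 0.7021  1.951  -0.6148 -0.9025  0.5068  0.1409 -0.1929] 617.2966127884763
[  2.50212878  -7.03613144 -12.26142824] 0.04022245170439801
[-10.2895905   -5.34585316  26.01041862] 0.012786100755693865
[  2.83438807   3.93074449 -13.75059139] 137.58809023452744
-1 1 [ 0.9938  2.6602 -1.2203 -1.2989  0.5675 -0.1087 -0.1903] 776.5438465611642
[  5.20408332  -6.51137287 -13.73471207] 33.01053225684214
[-12.52411443  -3.43395272  29.13449326] 156.62551582737072
[  5.39219624  -0.6378883  -15.40209135] 12.787863868221294
-1 -1 [ 0.9938  2.6602 -1.2203 -1.2989  0.5675 -0.1087 -0.1903] 776.5438465611642
[  5.20408332  -6.51137287 -13.73471207] 0.00011996669086061987
[-12.52411443  -3.43395272  29.13449326] 0.00018102940322084796
[  5.39219624  -0.6378883  -15.40209135] 2.176199912884722e-14
```

```bash
cat > kin2.py <<'E'
from kin import *
def mats(q):
    R1=rz(q[0]); R2=R1@ry(q[1]); R3=R2@ry(-q[2]); R4=R3@rx(-q[3]); R5=R4@ry(-q[4]); R6=R5@rx(-q[5])
    return R1,R2,R3,R4,R5,R6
# params: h, a1, d1, L1, L2, e, d5, L3
def A(q):
    R1,R2,R3,R4,R5,R6=mats(q); z=np.array([0,0,1.])
    return np.c_[z,R1[:,0],R1[:,1],R2[:,2],R3[:,0],R3[:,2],R4[:,1],R5[:,0]]
pri=np.array([.3,0,0,.54,.54,0,-.19,.37]); w=np.array([.3,5,5,.3,.3,5,.3,.3])
def fit2():
    M=np.vstack([A(q)*1000 for q,p,r in data]+[np.diag(w)*1.]); y=np.r_[np.hstack([np.array(p)*1000 for q,p,r in data]),w*pri]
    k=np.linalg.lstsq(M,y,rcond=None)[0]; return k
Mt=np.array([[0,1,0],[1,0,0],[0,0,-1.]])
def FK(q,k): return A(q)@k, mats(q)[5]@Mt
E
python3 - <<'E'
from kin2 import *
np.set_printoptions(precision=4,suppress=True)
k=fit2();print(k)
for q,p,r in data: print((FK(q,k)[0]-p)*1000)
E
```

```text
[ 0.1988  0.     -0.      0.6016  0.4636 -0.     -0.1918  0.378 ]
[ 0.0004 -0.0001 -0.0002]
[-0.0003 -0.0005  0.0005]
[ 0.0001  0.0002 -0.0003]
```

```bash
cat >> kin2.py <<'E'
K=fit2()
lo=np.array([-3.07,-1.43,-1.02,-3.03,-3.05,-3.03])+.03; hi=np.array([3.07,2.12,1.25,1.67,0,3.03])-.03
def IK(p,R,q0s=None,n=30,seed=0):
    rng=np.random.default_rng(seed); best=[]
    base=[np.array(x) for x in (q0s or [])]+[np.array([.6,.1,-.5,0,-1,rng.uniform(-3,3)])+rng.normal(size=6)*.4 for _ in range(n)]
    for q0 in base:
        q0=np.clip(q0,lo+1e-3,hi-1e-3)
        f=lambda q:np.r_[(FK(q,K)[0]-p)*10,Ro.from_matrix(FK(q,K)[1].T@R).as_rotvec()]
        s=least_squares(f,q0,bounds=(lo,hi),xtol=1e-10)
        if s.cost<1e-8 and not any(np.abs(s.x-b).max()<1e-2 for b in best): best.append(s.x)
    return best
E
python3 - <<'E'
from kin2 import *
np.set_printoptions(precision=3,suppress=True)
for z in (.19,.13):
 for pitch in (53,40,30,20,10,0):
  for flip in (0,1):
    R=Rt(.047,-np.radians(pitch)); 
    if flip: R=R@ry(np.pi)
    p=np.array([.51,.3,z])+.016*R[:,1]
    print(z,pitch,flip,[str(q) for q in IK(p,R)])
E
```

```text
0.19 53 0 []
0.19 53 1 []
0.19 40 0 []
0.19 40 1 []
0.19 30 0 ['[ 0.933  0.059 -0.933  1.076 -0.456  2.867]']
0.19 30 1 ['[ 0.933  0.059 -0.933  1.076 -0.456 -0.274]']
0.19 20 0 ['[ 1.006  0.109 -0.685  0.495 -0.631 -2.911]']
0.19 20 1 ['[ 1.006  0.109 -0.685  0.495 -0.631  0.231]']
0.19 10 0 ['[ 0.945  0.179 -0.449  0.183 -0.841 -2.584]']
0.19 10 1 ['[ 0.945  0.179 -0.449  0.183 -0.841  0.557]']
0.19 0 0 ['[ 0.862  0.262 -0.251 -0.    -1.057 -2.386]']
0.19 0 1 ['[ 0.862  0.262 -0.251 -0.    -1.057  0.756]']
0.13 53 0 []
0.13 53 1 []
0.13 40 0 []
0.13 40 1 []
0.13 30 0 []
0.13 30 1 []
0.13 20 0 []
0.13 20 1 ['[ 0.967  0.178 -0.806  0.664 -0.457  0.068]']
0.13 10 0 ['[ 0.943  0.242 -0.536  0.213 -0.695 -2.624]']
0.13 10 1 ['[ 0.943  0.242 -0.536  0.213 -0.695  0.517]']
0.13 0 0 ['[ 0.862  0.319 -0.324 -0.    -0.928 -2.386]']
0.13 0 1 ['[ 0.862  0.319 -0.324  0.    -0.928  0.756]']
```

Run:
```python
from kin2 import *
np.set_printoptions(precision=3,suppress=True)
for nm,c,yaw,pits in (('grasp',[.541,.0077,.104],.173,(30,37,42)),('above',[.541,.0077,.17],.173,(37,)),('place',[.511,.300,.1285],.047,(-10,-15,-18,-20)),('over',[.511,.300,.19],.047,(-15,)),('mid',[.52,.12,.22],.1,(-15,))):
 for pi in pits:
  for flip in (0,1):
    R=Rt(yaw,np.radians(pi)); 
    if flip: R=R@ry(np.pi)
    p=np.array(c)+.014*R[:,1]
    print(nm,pi,flip,[str(q) for q in IK(p,R)])
```

```text
grasp 30 0 ['[ 0.322  0.578 -0.049 -0.075 -1.463 -1.692]']
grasp 30 1 ['[ 0.322  0.578 -0.049 -0.075 -1.463  1.449]']
grasp 37 0 ['[ 0.315  0.653  0.034 -0.085 -1.593 -1.686]']
grasp 37 1 ['[ 0.315  0.653  0.034 -0.085 -1.593  1.455]']
grasp 42 0 ['[ 0.31   0.706  0.091 -0.092 -1.684 -1.683]']
grasp 42 1 ['[ 0.31   0.706  0.091 -0.092 -1.684  1.458]']
above 37 0 ['[ 0.315  0.591  0.089 -0.086 -1.709 -1.696]']
above 37 1 ['[ 0.315  0.591  0.089 -0.086 -1.709  1.445]']
place -10 0 ['[ 0.942  0.242 -0.534  0.213 -0.696 -2.623]']
place -10 1 ['[ 0.942  0.242 -0.534  0.213 -0.696  0.519]']
place -15 0 ['[ 0.971  0.208 -0.661  0.389 -0.576 -2.809]']
place -15 1 ['[ 0.971  0.208 -0.661  0.389 -0.576  0.332]']
place -18 0 ['[ 0.975  0.19  -0.746  0.537 -0.505 -2.956]']
place -18 1 ['[ 0.975  0.19  -0.746  0.537 -0.505  0.186]']
place -20 0 []
place -20 1 ['[ 0.967  0.178 -0.805  0.663 -0.458  0.071]']
over -15 0 ['[ 0.982  0.141 -0.558  0.314 -0.739 -2.725]']
over -15 1 ['[ 0.982  0.141 -0.558  0.314 -0.739  0.417]']
mid -15 0 ['[ 0.694 -0.011 -0.612  0.211 -0.763 -2.302]']
mid -15 1 ['[ 0.694 -0.011 -0.612  0.211 -0.763  0.839]']
```

```bash
python3 -c "
from h import *
nxt([.541,.0077,.19],Rt(.173))"
```

```text
n 6 row -1.117 1.030 -1.038 0.012 -0.017 0.112 | total cm [-7.77  4.25 -6.42] rv [ 0.0692 -0.1046  0.6701]
```

Call:
{"op": "send_rows", "data": {
  "series": "-1.117 1.03 -1.038 0.012 -0.017 0.112 -1;-1.117 1.03 -1.038 0.012 -0.017 0.112 -1;-1.117 1.03 -1.038 0.012 -0.017 0.112 -1;-1.117 1.03 -1.038 0.012 -0.017 0.112 -1;-1.117 1.03 -1.038 0.012 -0.017 0.112 -1;-1.117 1.03 -1.038 0.012 -0.017 0.112 -1;0 0 0 0 0 0 -1;0 0 0 0 0 0 -1"
}}

```text
t: 6.2
position: [0.5687, 0.0049, 0.218]
tool_rot: [-1.609, -0.175, 0.126]
wrist_force: [-0.3, -0.3, -1.9]
gripper_width: 0.0199
```

```bash
python3 -c "
from h import *
nxt([.541,.0077,.11],Rt(.173))
from plant import cams
f=cams.grab_frame('side');cv2.imwrite('pics/s3.png',cv2.resize(f['pixels'][100:340,200:480,::-1],None,fx=2.5,fy=2.5))
nxt([.541,.0077,.11],Rt(.173))
"
```

```text
n 3 row -1.312 3.467 0.315 0.014 -0.017 0.058 | total cm [-4.54 10.13  1.01] rv [ 0.042  -0.0504  0.1737]
n 3 row -1.299 3.486 0.316 0.014 -0.017 0.058 | total cm [-4.51 10.19  1.02] rv [ 0.0421 -0.0496  0.1746]
```

View pics/s3.png

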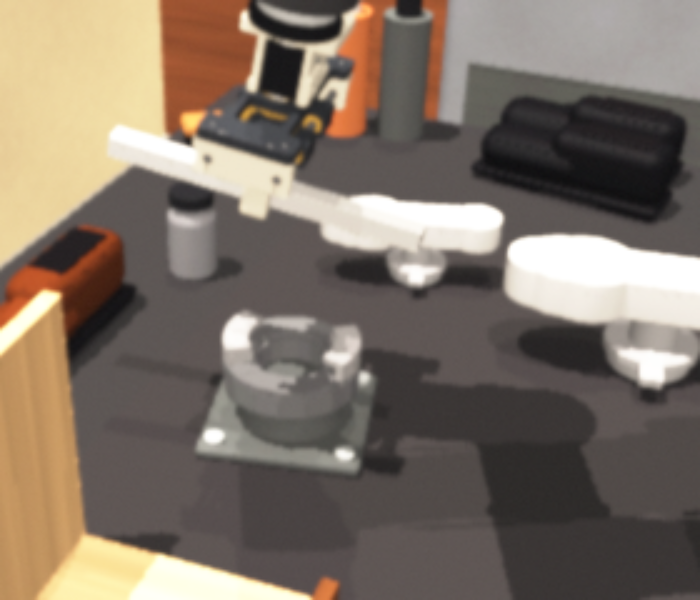

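The bar is still square in the grip, above the jack (head at about (295,360) in the crop). I level it and set it back on the hooks to regrip at a tilt.

Call:
{"op": "send_rows", "data": {
  "series": "-1.1 2.2 0.25 0.01 -0.012 0.044 -1;-1.1 2.2 0.25 0.01 -0.012 0.044 -1;-1.1 2.2 0.25 0.01 -0.012 0.044 -1;-1.1 2.2 0.25 0.01 -0.012 0.044 -1;0 0 0 0 0 0 -1;0 0 0 0 0 0 -1"
}}

```text
t: 6.85
position: [0.534, 0.0077, 0.1281]
tool_rot: [-1.573, -0.002, 0.173]
wrist_force: [-0.2, 0.1, -1.4]
gripper_width: 0.0198
```

```bash
python3 -c "
from h import *
nxt([.541,.0077,.0885],Rt(.173))
nxt([.541,.0077,.095],Rt(.173))
"
```

```text
n 1 row 0.686 3.963 -0.110 0.003 -0.000 0.002 | total cm [ 0.69  3.96 -0.11] rv [ 0.0025 -0.0005  0.0017]
n 1 row 0.687 3.313 -0.112 0.003 -0.000 0.002 | total cm [ 0.69  3.31 -0.11] rv [ 0.0025 -0.0005  0.0017]
```

Call:
{"op": "send_rows", "data": {
  "series": "0.69 1.2 -0.11 0.002 0 0.002 -1;0 1.2 0 0 0 0 -1;0 1 0 0 0 0 -1;0 0.5 0 0 0 0 -1;0 0 0 0 0 0 -1"
}}

```text
t: 7.35
position: [0.5405, 0.0076, 0.0881]
tool_rot: [-1.571, 0.003, 0.172]
wrist_force: [-0.3, -0.0, -2.0]
gripper_width: 0.0199
```

Call:
{"op": "send_rows", "data": {
  "series": "0 0.03 0 0 0 0 1;0 0 0 0 0 0 1;0 0 0 0 0 0 1;0 0 0 0 0 0 1;0 0 0 0 0 0 1;0 -0.5 0 0 0 0 1;0 -0.5 0 0 0 0 1"
}}

```text
t: 8.05
position: [0.5408, 0.0077, 0.0986]
tool_rot: [-1.57, 0.002, 0.172]
wrist_force: [0.0, -0.7, 0.5]
gripper_width: 0.0703
```

```bash
python3 -c "
from h import *
from plant import cams
f=cams.grab_frame('side');cv2.imwrite('pics/s4.png',cv2.resize(f['pixels'][140:300,220:400,::-1],None,fx=4,fy=3.75))
R=Rt(.173,np.radians(39))
B=nxt(np.array([.541,.0077,.104])+.011*R[:,1],R)
nxt(np.array([.541,.0077,.104])+.014*R[:,1],R,start=B)
"
```

```text
n 6 row -0.100 0.103 -0.001 -0.000 -0.000 0.113 | total cm [-0.74  0.42 -0.  ] rv [-6.000e-04 -4.000e-04  6.801e-01]
n 1 row -0.000 0.300 0.000 0.000 0.000 -0.000 | total cm [-0.   0.3  0. ] rv [ 0.  0. -0.]
```

View pics/s4.png

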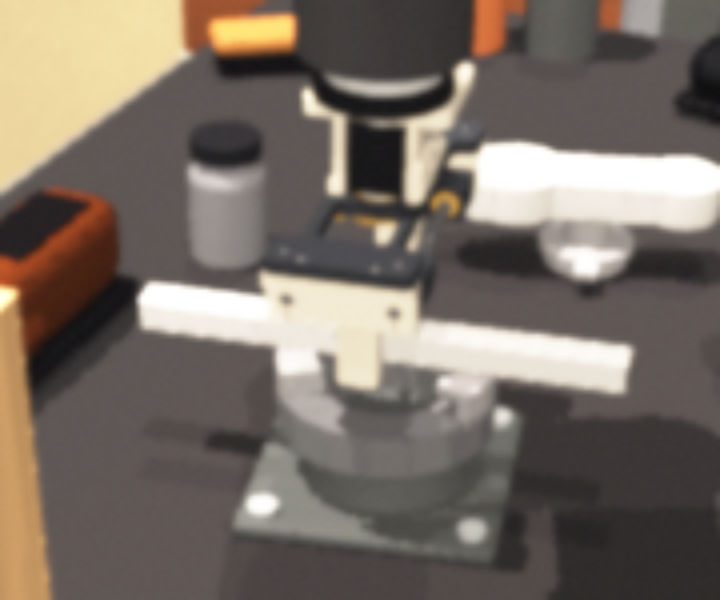

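```bash
python3 -c "
from h import *
R=Rt(.173,np.radians(36))
B=nxt(np.array([.541,.0077,.104])+.011*R[:,1],R)
nxt(np.array([.541,.0077,.104])+.013*R[:,1],R,start=B)
"
```

```text
n 5 row -0.113 0.124 -0.001 -0.000 -0.000 0.126 | total cm [-0.69  0.45 -0.  ] rv [-6.000e-04 -4.000e-04  6.278e-01]
n 1 row -0.000 0.200 -0.000 -0.000 0.000 0.000 | total cm [0.  0.2 0. ] rv [-0. -0. -0.]
```

Call:
{"op": "send_rows", "data": {
  "series": "-0.113 0.124 0 0 0 0.126 1;-0.113 0.124 0 0 0 0.126 1;-0.113 0.124 0 0 0 0.126 1;-0.113 0.124 0 0 0 0.126 1;-0.113 0.124 0 0 0 0.126 1;0 0 0 0 0 0 1"
}}

```text
t: 8.7
position: [0.5336, 0.0064, 0.0888]
tool_rot: [-1.571, 0.644, 0.171]
wrist_force: [-0.8, -0.1, -2.2]
gripper_width: 0.0876
```

```bash
python3 -c "
from h import *
from plant import cams
R=Rt(.173,np.radians(36))
f=cams.grab_frame('side');cv2.imwrite('pics/s5.png',cv2.resize(f['pixels'][140:300,220:400,::-1],None,fx=4,fy=3.75))
nxt(np.array([.541,.0077,.104])+.013*R[:,1],R)
"
```

```text
n 1 row -0.222 -0.231 -0.002 -0.001 -0.001 -0.009 | total cm [-0.22 -0.23 -0.  ] rv [-0.0008 -0.0011 -0.0091]
```

View pics/s5.png

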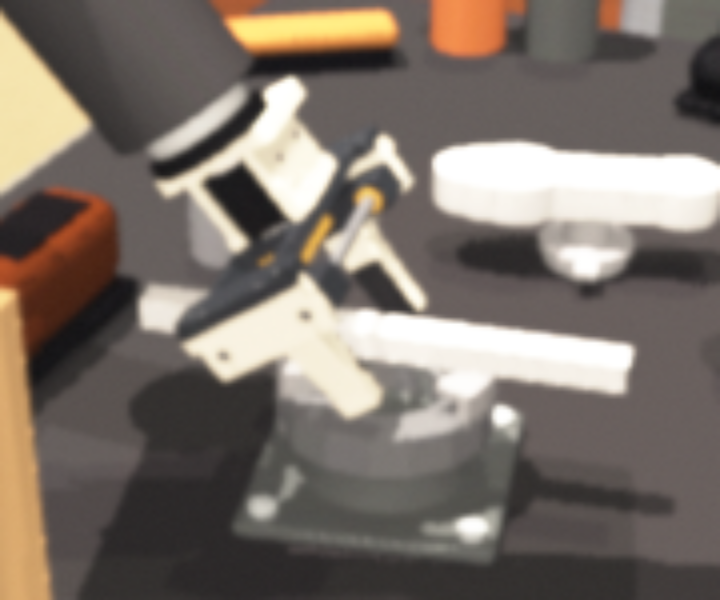

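Call:
{"op": "send_rows", "data": {
  "series": "-0.22 -0.23 0 0 0 -0.009 1;0 0 0 0 0 0 -1;0 0 0 0 0 0 -1;0 0 0 0 0 0 -1;0 0 0 0 0 0 -1;0 0 0 0 0 0 -1;0 0 0 0 0 0 -1;0 0 0 0 0 0 -1;0 0 0 0 0 0 -1;0 0 0 0 0 0 -1;0 0 0 0 0 0 -1;0 0 0 0 0 0 -1"
}}

```text
t: 9.95
position: [0.5336, 0.0064, 0.0968]
tool_rot: [-1.57, 0.623, 0.173]
wrist_force: [0.5, 0.4, -1.6]
gripper_width: 0.02
```

Call:
{"op": "send_rows", "data": {
  "series": "0 0 0 0 0 0 -1;0 0 0 0 0 0 -1"
}}

```text
t: 10.15
position: [0.5336, 0.0064, 0.0968]
tool_rot: [-1.57, 0.623, 0.173]
wrist_force: [-0.3, 0.4, -0.9]
gripper_width: 0.0195
```

```bash
cat > m4.py <<'E'
from kin2 import *
import json
from plant import manip
np.set_printoptions(precision=3,suppress=True)
def Rb(yaw,pitch): return Ro.from_euler('ZYX',[yaw,pitch,0]).as_matrix()
s=manip.observe(); A0=T(s['position'],Rr(s['tool_rot']))
B0=T([.541,.0077,.104],Rb(.173,0)); G=np.linalg.inv(B0)@A0; json.dump(G.tolist(),open('G.json','w'))
def tg(c,yaw,p): return T(c,Rb(yaw,np.radians(p)))@G
prev=A0
for c,y,p in (([.541,.0077,.20],.173,0),([.52,.12,.22],.09,-52),([.511,.30,.19],.047,-52),([.511,.30,.129],.047,-52)):
    X=tg(c,y,p); print(IK(X[:3,3],X[:3,:3],n=12)); prev=nxt(X[:3,3],X[:3,:3],start=prev)
E
python3 m4.py
```

```text
[array([ 0.316,  0.551,  0.112, -0.085, -1.75 , -1.702])]
n 3 row -1.867 -2.599 0.002 -0.000 -0.000 0.000 | total cm [-5.6 -7.8  0. ] rv [-0. -0.  0.]
[array([ 0.708, -0.032, -0.641,  0.242, -0.742, -2.35 ])]
n 7 row -0.015 -0.262 1.631 0.002 0.012 -0.130 | total cm [-0.4  -1.78 11.42] rv [ 0.015  0.084 -0.907]
[array([ 0.995,  0.124, -0.589,  0.353, -0.719, -2.769])]
n 5 row -0.091 0.602 3.602 -0.002 0.008 -0.000 | total cm [-0.16  3.1  18.  ] rv [-0.012  0.041 -0.   ]
[array([ 0.981,  0.192, -0.696,  0.442, -0.554, -2.868])]
n 2 row -0.856 2.927 -0.003 0.000 -0.000 0.000 | total cm [-1.71  5.85 -0.01] rv [-0. -0.  0.]
```

Call:
{"op": "send_rows", "data": {
  "series": "-0.93 -1.3 0 0 0 0 -1;-1.87 -2.6 0 0 0 0 -1;-1.87 -2.6 0 0 0 0 -1;-0.93 -1.3 0 0 0 0 -1;-0.015 -0.262 1.631 0.002 0.012 -0.13 -1;-0.015 -0.262 1.631 0.002 0.012 -0.13 -1;-0.015 -0.262 1.631 0.002 0.012 -0.13 -1;-0.015 -0.262 1.631 0.002 0.012 -0.13 -1;-0.015 -0.262 1.631 0.002 0.012 -0.13 -1;-0.015 -0.262 1.631 0.002 0.012 -0.13 -1;-0.015 -0.262 1.631 0.002 0.012 -0.13 -1;0 0 0 0 0 0 -1"
}}

```text
t: 11.35
position: [0.5141, 0.1172, 0.2061]
tool_rot: [-1.572, -0.285, 0.091]
wrist_force: [-0.6, -0.7, -2.0]
gripper_width: 0.0198
```

```bash
cat > m5.py <<'E'
from kin2 import *
import json,sys
from plant import manip,cams
np.set_printoptions(precision=3,suppress=True)
def Rb(yaw,pitch): return Ro.from_euler('ZYX',[yaw,pitch,0]).as_matrix()
G=np.array(json.load(open('G.json')))
s=manip.observe(); A0=T(s['position'],Rr(s['tool_rot'])); b=A0@np.linalg.inv(G); print('bar',b[:3,3],Ro.from_matrix(b[:3,:3]).as_euler('ZYX',degrees=True),s['qpos'])
v=[float(x) for x in sys.argv[1:6]]
X=T(v[:3],Rb(v[3],np.radians(v[4])))@G; nxt(X[:3,3],X[:3,:3])
if len(sys.argv)>6:
    for n in ('side','top'):
        f=cams.grab_frame(n); cv2.imwrite(f'pics/{n}_{sys.argv[6]}.png',f['pixels'][:,:,::-1])
E
python3 m5.py .511 .3 .19 .047 -52
```

```text
bar [0.513 0.117 0.216] [  5.382 -52.031  -0.236] [ 0.715 -0.043 -0.663  0.25  -0.733 -2.363]
n 5 row 0.069 0.570 3.652 -0.002 0.009 0.000 | total cm [ 0.66  2.92 18.24] rv [-0.01   0.043  0.001]
```

Call:
{"op": "send_rows", "data": {
  "series": "0.04 0.3 2 -0.001 0.005 0 -1;0.07 0.57 3.65 -0.002 0.009 0 -1;0.07 0.57 3.65 -0.002 0.009 0 -1;0.07 0.57 3.65 -0.002 0.009 0 -1;0.07 0.57 3.65 -0.002 0.009 0 -1;0.03 0.3 1.65 -0.001 0.004 0 -1;0 0 0 0 0 0 -1;0 0 0 0 0 0 -1"
}}

```text
t: 12.15
position: [0.5193, 0.3024, 0.183]
tool_rot: [-1.568, -0.286, 0.043]
wrist_force: [-0.2, 0.2, -2.0]
gripper_width: 0.0198
```

```bash
python3 m5.py .511 .3 .135 .047 -52 a
```

```text
bar [0.518 0.302 0.193] [  2.431 -52.103   0.127] [ 0.986  0.132 -0.571  0.349 -0.726 -2.759]
n 2 row -1.174 2.698 -0.106 -0.000 -0.002 0.001 | total cm [-2.35  5.4  -0.21] rv [-0.001 -0.003  0.002]
```

View pics/side_a.png

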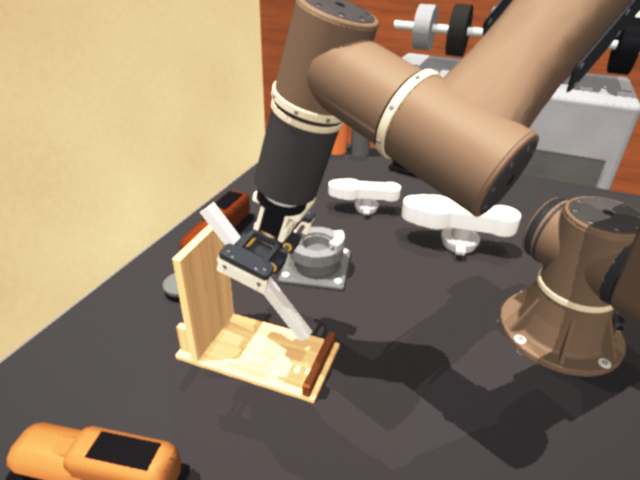

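View pics/top_a.png

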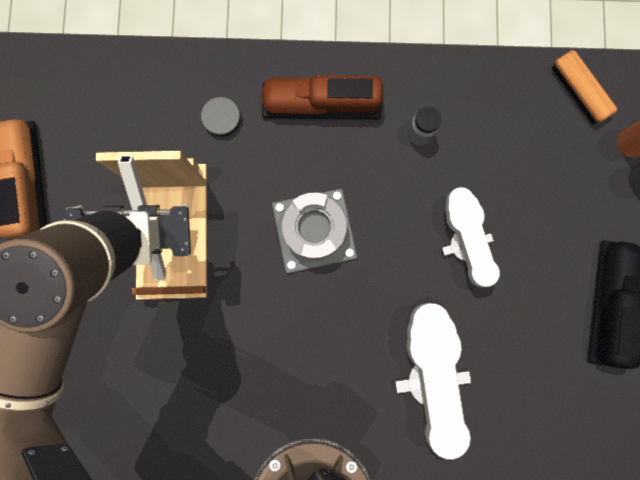

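Side and top views: bar tilted inside the rest, foot end (side ~(305,335)) inside the lip, top (side ~(215,210)) in front of the panel. Descend.

Call:
{"op": "send_rows", "data": {
  "series": "-0.8 1.8 -0.07 0 -0.001 0.001 -1;-0.8 1.8 -0.07 0 -0.001 0.001 -1;-0.75 1.8 -0.07 0 -0.001 0 -1;0 0 0 0 0 0 -1;0 0 0 0 0 0 -1"
}}

```text
t: 12.75
position: [0.5128, 0.3, 0.1256]
tool_rot: [-1.568, -0.286, 0.046]
wrist_force: [0.8, -0.2, -0.9]
gripper_width: 0.0196
```

```bash
python3 m5.py .510 .3 .129 .047 -52 b; python3 -c "
import cv2
s=cv2.imread('pics/side_b.png'); cv2.imwrite('pics/sb.png',cv2.resize(s[180:410,150:370],None,fx=3.2,fy=2.6*1.0))"
```

```text
bar [0.512 0.3   0.136] [  2.553 -52.064   0.131] [ 0.982  0.183 -0.684  0.43  -0.571 -2.855]
n 1 row -0.360 0.627 0.012 -0.001 -0.001 0.001 | total cm [-0.36  0.63  0.01] rv [-0.001 -0.001  0.001]
```

View pics/sb.png

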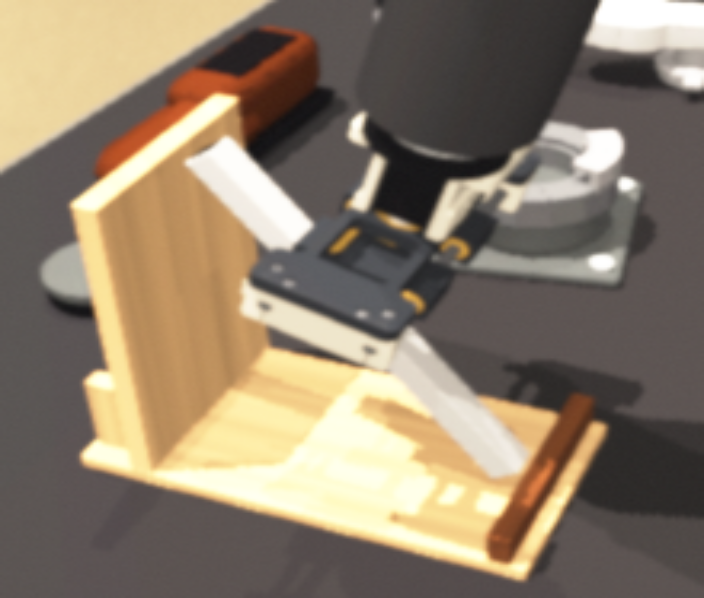

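Call:
{"op": "send_rows", "data": {
  "series": "-0.15 0.3 0 0 0 0 -1;-0.15 0.3 0 0 0 0 -1;0 0 0 0 0 0 -1"
}}

```text
t: 13.15
position: [0.511, 0.3005, 0.1181]
tool_rot: [-1.568, -0.285, 0.046]
wrist_force: [-0.2, 0.5, -2.5]
gripper_width: 0.0198
```

```bash
python3 m5.py .510 .3 .127 .047 -52
```

```text
bar [0.51  0.3   0.129] [  2.58  -52.037   0.135] [ 0.982  0.191 -0.7    0.445 -0.55  -2.873]
n 1 row -0.041 0.145 -0.040 -0.001 -0.001 0.001 | total cm [-0.04  0.15 -0.04] rv [-0.001 -0.001  0.001]
```

Call:
{"op": "send_rows", "data": {
  "series": "-0.05 0.18 0 0 0 0 -1;0 0 0 0 0 0 -1;0 0 0 0 0 0 1;0 0 0 0 0 0 1;0 0 0 0 0 0 1;0 0 0 0 0 0 1;0 0 0 0 0 0 1;0 0 0 0 0 0 1"
}}

```text
t: 13.95
position: [0.5112, 0.3007, 0.1165]
tool_rot: [-1.568, -0.285, 0.046]
wrist_force: [0.5, 0.0, -0.3]
gripper_width: 0.0624
```

```bash
python3 m5.py .510 .3 .127 .047 -52 c; python3 -c "
import cv2
s=cv2.imread('pics/side_c.png'); cv2.imwrite('pics/sc.png',cv2.resize(s[180:410,150:370],None,fx=3.2,fy=2.6*1.0))"
```

```text
bar [0.51  0.301 0.127] [  2.571 -52.049   0.155] [ 0.982  0.193 -0.703  0.449 -0.545 -2.876]
n 1 row -0.016 -0.019 -0.062 -0.002 -0.000 0.001 | total cm [-0.02 -0.02 -0.06] rv [-0.002 -0.001  0.001]
```

View pics/sc.png

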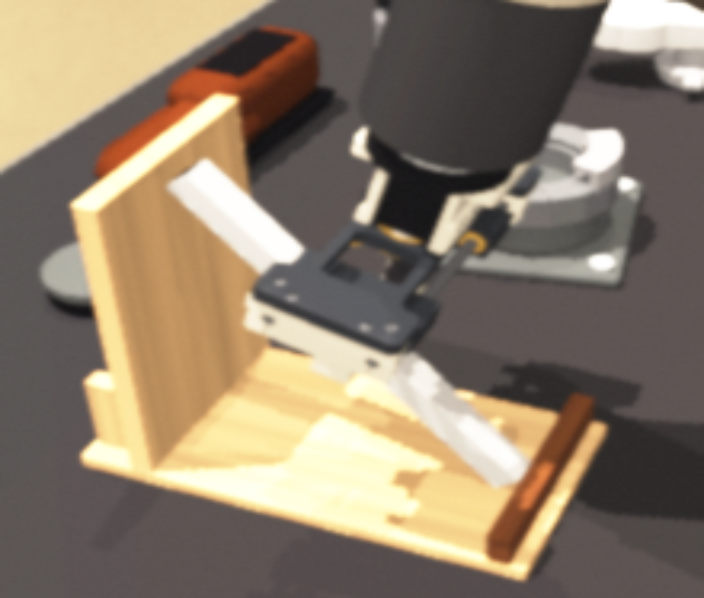

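Bar has settled: top against the panel (crop (190,180)), foot at the lip (crop (505,475)). Retreat.

Call:
{"op": "send_rows", "data": {
  "series": "0 0 0 0 0 0 1;0 -1.5 0 0 0 0 1;0 -3 0 0 0 0 1;0 -4 0 0 0 0 1;0 -4 0 0 0 0 1;0 0 0 0 0 0 1"
}}

```text
t: 14.65
position: [0.4769, 0.3011, 0.2425]
tool_rot: [-1.561, -0.291, 0.046]
wrist_force: [0.7, 1.1, 0.3]
gripper_width: 0.0876
```

Run:
```python
from kin2 import *
import cv2
t=cv2.imread('pics/top_a.png')
cv2.imwrite('pics/tj2.png',cv2.resize(t[180:280,265:365],None,fx=6,fy=6,interpolation=cv2.INTER_CUBIC))
for c,y in (([.513,-.302,.14],.283),([.513,-.302,.044],.283),([.537,.009,.18],.747),([.537,.009,.106],.747),([.537,.009,.106],1.794)):
    print(IK(np.array(c),Rt(y),n=15))
R=Rt(.283)
B=nxt([.511,.15,.25],Rt(.1)); B=nxt([.513,-.302,.16],R,start=B);
```

```text
[array([-2.04018980e-01,  2.98440031e-01, -2.85957593e-01, -1.42397185e-16,
       -9.86398702e-01, -1.08377735e+00])]
[array([-2.04018980e-01,  4.05749450e-01, -3.84856977e-01, -1.25346693e-09,
       -7.80189901e-01, -1.08377735e+00])]
[array([ 3.81939037e-01,  1.69208606e-01, -3.59294831e-01,  1.87633240e-14,
       -1.04229289e+00, -1.20573536e+00])]
[array([ 3.81939037e-01,  2.46329999e-01, -4.52376876e-01, -5.76135398e-13,
       -8.72089452e-01, -1.20573536e+00])]
[array([ 3.81939037e-01,  2.46329999e-01, -4.52376876e-01, -2.40683946e-16,
       -8.72089452e-01, -1.58735364e-01])]
n 4 row 0.624 -0.095 -3.826 -0.001 -0.013 0.073 | total cm [  2.81  -0.09 -15.25] rv [-0.0022 -0.0526  0.2914]
n 11 row -0.732 0.818 -4.049 0.000 -0.017 0.000 | total cm [ -4.31   9.   -44.99] rv [ 0.    -0.183  0.   ]
```

View pics/tj2.png

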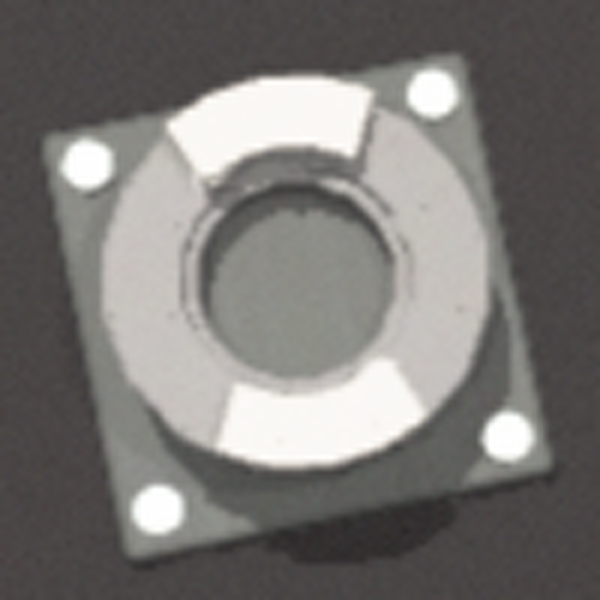

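Run:
```python
from h import *
from plant import cams
from scipy.optimize import least_squares
np.set_printoptions(precision=4,suppress=True)
f=cams.grab_frame('top'); g=cams.grab_frame('side')
P=lambda pts,z:np.array([onz(f,(265+(x+.5)/6-.5,180+(y+.5)/6-.5),z) for x,y in pts])
h=P([(167,125),(377,95),(217,452),(428,408),(295,74),(305,468)],.094)
e=P([(102,275),(489,272)],.076)
s=least_squares(lambda c:np.r_[np.linalg.norm(h[:,:2]-c[:2],axis=1)-c[2],np.linalg.norm(e[:,:2]-c[:2],axis=1)-c[2]],[.537,.009,.062]);print(s.x,s.fun)
c=s.x[:2]; a=np.degrees(np.arctan2(h[:4,1]-c[1],h[:4,0]-c[0]));print(a)
# top-left is ccw edge
print('jack y dir', a[0]-30,a[1]+35, a[3]-30+180, a[2]+35-180 if a[2]>0 else a[2]+35+180)
ft=P([(43,137),(462,53),(553,467),(131,557)],.010);print('foot',ft.mean(0))
b=P([(297,285)],.0);
cv2.imwrite('pics/sj3.png',cv2.resize(g['pixels'][200:300,260:370,::-1],None,fx=6,fy=6,interpolation=cv2.INTER_CUBIC))
for p in ([c[0],c[1],.076],):print('proj side',proj(g,p))
```

```text
[0.5356 0.0097 0.0624] [-0.0006 -0.0001  0.0005 -0.0013  0.0008  0.0007 -0.0004  0.0004]
[  42.4834  -23.6974  158.6214 -134.8241]
jack y dir 12.483435870661609 11.302559269188215 15.175915774242242 13.621445926126626
foot [0.536 0.009 0.01 ]
proj side [315.5959 240.2177]
```

View pics/sj3.png

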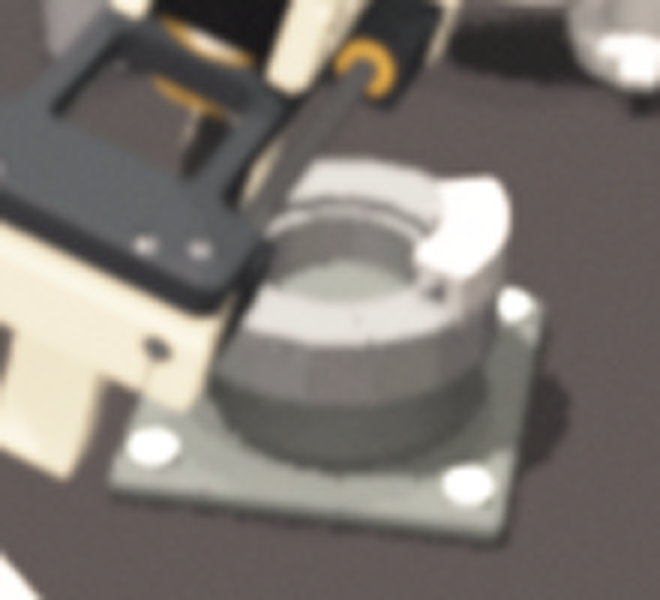

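Call:
{"op": "send_rows", "data": {
  "series": "0.624 -0.095 -3.826 -0.001 -0.013 0.073 1;0.624 -0.095 -3.826 -0.001 -0.013 0.073 1;0.624 -0.095 -3.826 -0.001 -0.013 0.073 1;0.624 -0.095 -3.826 -0.001 -0.013 0.073 1;-0.732 0.7 -4.049 0 -0.017 0 1;-0.732 0.7 -4.049 0 -0.017 0 1;-0.732 0.7 -4.049 0 -0.017 0 1;-0.732 0.7 -4.049 0 -0.017 0 1;-0.732 0.7 -4.049 0 -0.017 0 1;-0.732 0.7 -4.049 0 -0.017 0 1;-0.732 0.7 -4.049 0 -0.017 0 1;-0.732 0.7 -4.049 0 -0.017 0 1"
}}

```text
t: 15.95
position: [0.5014, -0.1836, 0.1903]
tool_rot: [-1.578, 0.01, 0.234]
wrist_force: [1.4, 0.5, -0.4]
gripper_width: 0.0879
```

```bash
python3 -c "
from h import *
nxt([.513,-.302,.13],Rt(.283))"
```

```text
n 3 row -0.588 2.033 -3.910 0.002 -0.016 -0.003 | total cm [ -1.55   6.13 -11.74] rv [ 0.0067 -0.0492 -0.0103]
```

Call:
{"op": "send_rows", "data": {
  "series": "-0.588 2 -3.91 0.002 -0.016 -0.003 1;-0.588 2 -3.91 0.002 -0.016 -0.003 1;-0.588 1.5 -2.5 0.002 -0.016 -0.003 1;0 0 0 0 0 0 1;0 0 0 0 0 0 1"
}}

```text
t: 16.45
position: [0.5091, -0.2871, 0.1356]
tool_rot: [-1.57, 0.002, 0.279]
wrist_force: [0.6, 0.4, 0.6]
gripper_width: 0.0873
```

```bash
python3 -c "
from h import *
from plant import cams
f=cams.grab_frame('wrist');cv2.imwrite('pics/w5.png',f['pixels'][:,:,::-1])
f=cams.grab_frame('side');cv2.imwrite('pics/s6.png',f['pixels'][:,:,::-1])
nxt([.513,-.302,.044],Rt(.283))"
```

```text
n 3 row -0.058 3.110 -0.531 0.000 -0.000 0.000 | total cm [-0.17  9.33 -1.59] rv [ 0.001  -0.0015  0.0001]
```

View pics/w5.png

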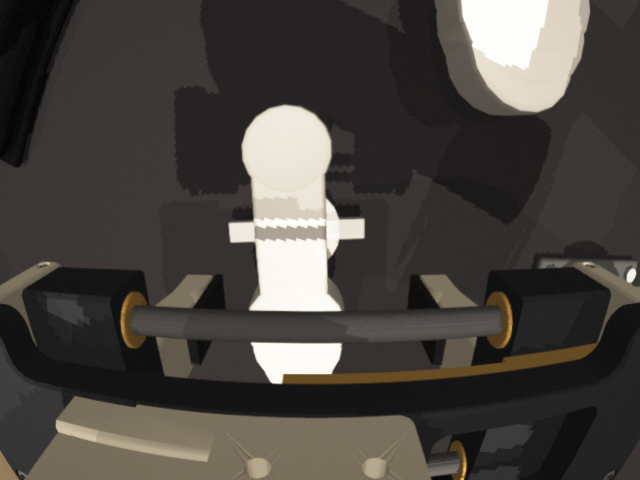

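View pics/s6.png

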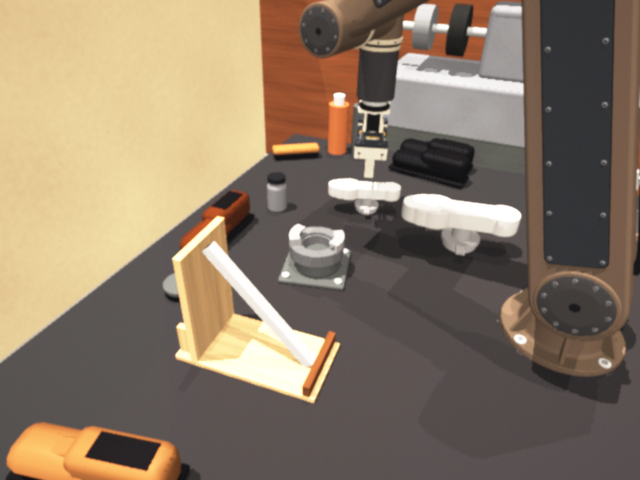

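```bash
cat >> h.py <<'E'
def onzw(f,uv,z):
    F,cx,cy,R,t=cam(f); dx,dy=uv[0]-cx,uv[1]-cy; r=np.hypot(dx,dy); th=r/F
    d=np.array([dx/r*np.sin(th),dy/r*np.sin(th),np.cos(th)]); d=R.T@d; c=-R.T@t
    return c+d*(z-c[2])/d[2]
E
python3 - <<'E'
from h import *
from plant import cams
np.set_printoptions(precision=4,suppress=True)
f=cams.grab_frame('wrist'); g=cams.grab_frame('side')
a=[onzw(f,p,.022) for p in ((230,223),(230,242),(364,219),(364,238))];a=np.array(a);print(a,a.mean(0)); v=a[2:].mean(0)-a[:2].mean(0);print(np.linalg.norm(v),np.degrees(np.arctan2(v[1],v[0])))
w=np.array([onzw(f,p,.08) for p in ((252,185),(259,290),(326,185),(327,290))]);print(w)
for i in(0,2): v=w[i+1]-w[i];print(np.degrees(np.arctan2(v[1],v[0])))
s=g['pixels'][:,:,::-1]
cv2.imwrite('pics/sj4.png',cv2.resize(s[205:300,270:360],None,fx=6,fy=6,interpolation=cv2.INTER_CUBIC))
w=f['pixels'][:,:,::-1];cv2.imwrite('pics/w5c.png',cv2.resize(w[90:310,210:390],None,fx=3.3,fy=2.7,interpolation=cv2.INTER_CUBIC))
E
```

```text
[[ 0.5226 -0.3525  0.022 ]
 [ 0.5375 -0.3491  0.022 ]
 [ 0.4912 -0.2546  0.022 ]
 [ 0.5054 -0.2499  0.022 ]] [ 0.5142 -0.3015  0.022 ]
0.1035407964603269 107.85267003362272
[[ 0.4789 -0.3353  0.08  ]
 [ 0.5429 -0.3154  0.08  ]
 [ 0.4671 -0.2933  0.08  ]
 [ 0.5306 -0.2738  0.08  ]]
17.248756308049
17.075873560105542
```

View pics/sj4.png

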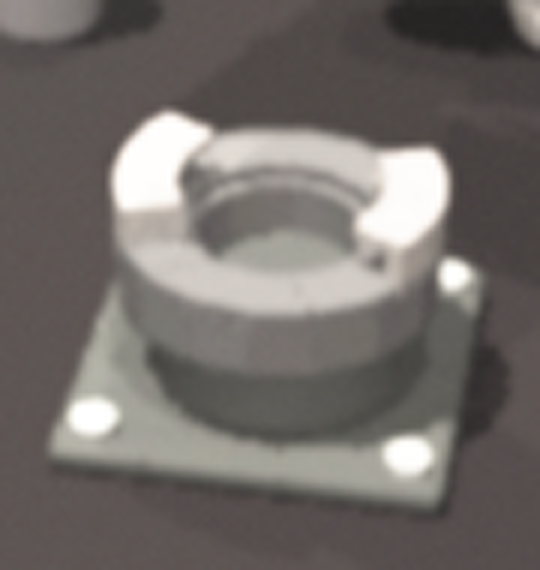

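View pics/w5c.png

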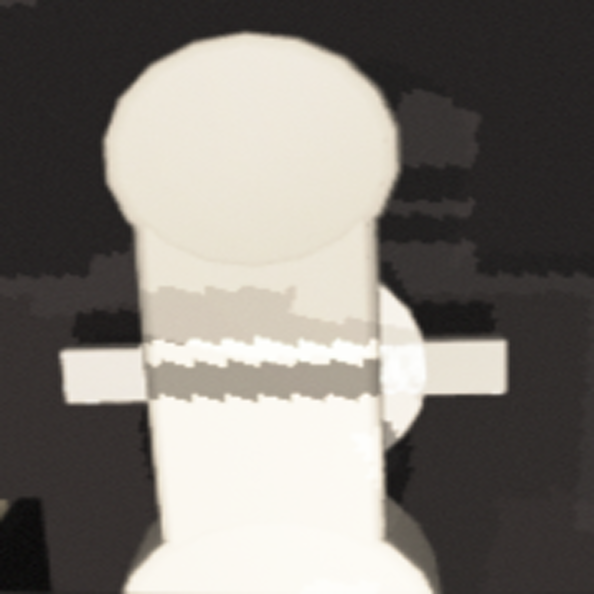

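Run:
```python
from h import *
from plant import cams
g=cams.grab_frame('side'); s=cv2.resize(g['pixels'][205:300,270:360,::-1],None,fx=6,fy=6,interpolation=cv2.INTER_CUBIC)
c=np.array([.5358,.0093])
for r,z,col in((.062,.076,(0,0,255)),(.032,.076,(0,255,0)),(.062,.094,(255,0,0))):
    q=[(proj(g,[c[0]+r*np.cos(a),c[1]+r*np.sin(a),z])-[270,205]+.5)*6-.5 for a in np.linspace(0,6.283,90)]
    cv2.polylines(s,[np.int32(q)],True,col,1)
cv2.imwrite('pics/sj5.png',s)
nxt([.5137,-.302,.044],Rt(.298),N=4)
```

```text
n 4 row -0.049 2.357 -0.407 0.000 -0.004 0.000 | total cm [-0.19  9.43 -1.62] rv [ 0.0019 -0.0152  0.0018]
```

View pics/sj5.png

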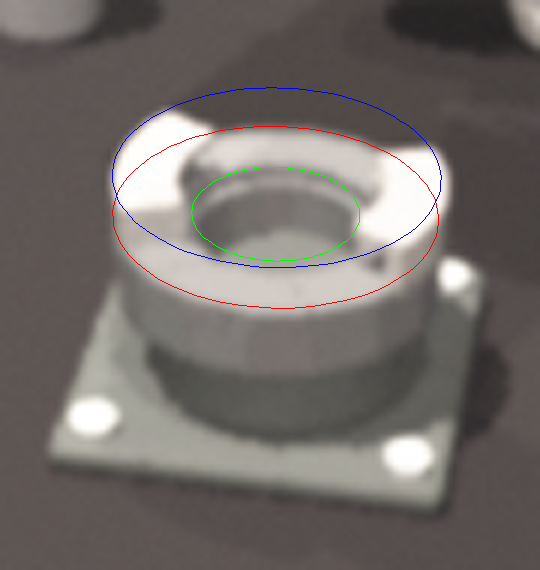

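Call:
{"op": "send_rows", "data": {
  "series": "-0.049 2.357 -0.407 0 -0.004 0 1;-0.049 2.357 -0.407 0 -0.004 0 1;-0.049 2.357 -0.407 0 -0.004 0 1;-0.049 1.9 -0.407 0 -0.004 0 1;0 0 0 0 0 0 1;0 0 0 0 0 0 1"
}}

```text
t: 17.3
position: [0.5137, -0.3024, 0.0487]
tool_rot: [-1.572, -0.001, 0.298]
wrist_force: [-0.6, 0.5, 0.5]
gripper_width: 0.0877
```

Run:
```python
from h import *
from plant import cams,manip
np.set_printoptions(precision=4,suppress=True)
s=manip.observe(); f=cams.grab_frame('wrist'); t=cams.grab_frame('top')
cv2.imwrite('pics/w6.png',f['pixels'][:,:,::-1])
A=T(s['position'],Rr(s['tool_rot'])); W=T(f['tvec'],cam(f)[3]); E=W@A  # cam<-tool
A1=T([0.53947716,0.00819761,0.15038118],Rr([-1.57096514e+00,1.27883625e-03,1.74517077e-01]))
W1=E@np.linalg.inv(A1); f1=dict(f); f1['rvec']=cv2.Rodrigues(W1[:3,:3])[0]; f1['tvec']=W1[:3,3]
print('wrist bolts',onzw(f1,(239,150),.012),onzw(f1,(390,141),.012))
P=lambda x,y,z:onz(t,(265+(x+.5)/6-.5,180+(y+.5)/6-.5),z)
print('top bolts',P(508,435,.012),P(158,509,.012))
# side bolts crop (270,205) x6: right bolt near (408,455)=? and (455,275)
g=cams.grab_frame('side'); Q=lambda x,y,z:onz(g,(270+(x+.5)/6-.5,205+(y+.5)/6-.5),z)
print('side bolts',Q(455,275,.012),Q(408,455,.012),Q(92,417,.012)); print('top same', P(508,435,.012),P(158,509,.012),P(87,164,.012))
w=cv2.imread('pics/w1.png');cv2.imwrite('pics/w1c.png',cv2.resize(w[110:310,210:430],None,fx=3.3,fy=3))
nxt([.5137,-.302,.044],Rt(.298),N=1)
```

```text
wrist bolts [ 0.4897 -0.064   0.012 ] [0.4617 0.0539 0.012 ]
top bolts [ 0.492  -0.0635  0.012 ] [0.4641 0.0543 0.012 ]
side bolts [ 0.488  -0.0677  0.012 ] [0.4633 0.05   0.012 ] [0.5811 0.0782 0.012 ]
top same [ 0.492  -0.0635  0.012 ] [0.4641 0.0543 0.012 ] [0.5815 0.082  0.012 ]
n 1 row -0.039 0.556 0.083 0.003 0.000 0.003 | total cm [-0.04  0.56  0.08] rv [0.0028 0.0002 0.003 ]
```

View pics/w1c.png

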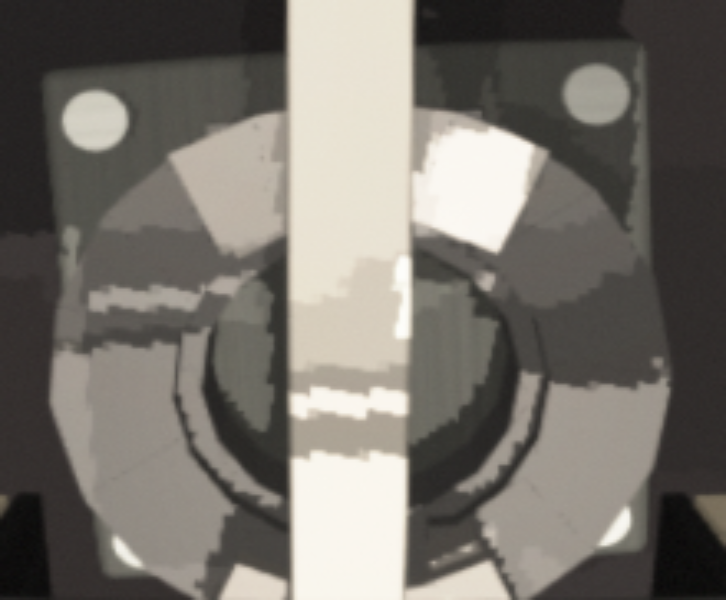

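View pics/w6.png

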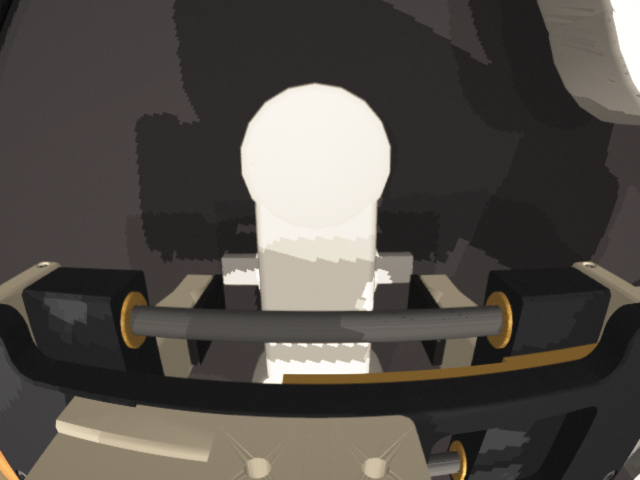

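Wrist view: lugs (~(240,268) and (395,267)) are symmetric about the tool, form between the pads. Lower the last 5 mm and grip.

Call:
{"op": "send_rows", "data": {
  "series": "-0.04 0.5 0.06 0 0 0 1;0 0 0 0 0 0 -1;0 0 0 0 0 0 -1;0 0 0 0 0 0 -1;0 0 0 0 0 0 -1;0 0 0 0 0 0 -1;0 0 0 0 0 0 -1;0 0 0 0 0 0 -1;0 0 0 0 0 0 -1;0 0 0 0 0 0 -1;0 0 0 0 0 0 -1"
}}

```text
t: 18.55
position: [0.5127, -0.3023, 0.043]
tool_rot: [-1.572, -0.001, 0.298]
wrist_force: [0.2, 0.4, 0.4]
gripper_width: 0.0439
```

Call:
{"op": "send_rows", "data": {
  "series": "0 -1 0 0 0 0 -1;0 -3 0 0 0 0 -1;0 -4 0 0 0 0 -1;0 -4 0 0 0 0 -1;0 -3 0 0 0 0 -1;0 0 0 0 0 0 -1"
}}

```text
t: 19.15
position: [0.5144, -0.3029, 0.198]
tool_rot: [-1.577, -0.007, 0.298]
wrist_force: [1.2, -0.1, -5.7]
gripper_width: 0.0437
```

Run:
```python
from h import *
nxt([.534,.0085,.18],Rt(np.radians(43)))
```

```text
n 7 row 2.367 0.252 3.822 0.001 -0.065 0.001 | total cm [11.   1.7 29.2] rv [ 0.0073 -0.4524  0.0054]
```

Call:
{"op": "send_rows", "data": {
  "series": "1.2 0.12 1.9 0 -0.032 0 -1;2.367 0.252 3.822 0.001 -0.065 0.001 -1;2.367 0.252 3.822 0.001 -0.065 0.001 -1;2.367 0.252 3.822 0.001 -0.065 0.001 -1;2.367 0.252 3.822 0.001 -0.065 0.001 -1;2.367 0.252 3.822 0.001 -0.065 0.001 -1;2.367 0.252 3.822 0.001 -0.065 0.001 -1;1.1 0.12 1.9 0 -0.032 0 -1;0 0 0 0 0 0 -1;0 0 0 0 0 0 -1"
}}

```text
t: 20.15
position: [0.5297, 0.009, 0.1743]
tool_rot: [-1.564, 0.007, 0.753]
wrist_force: [-1.0, 0.2, -6.3]
gripper_width: 0.0439
```

Run:
```python
from h import *
from plant import cams
for n in('side','top'):
    f=cams.grab_frame(n); cv2.imwrite(f'pics/{n}_d.png',f['pixels'][:,:,::-1])
s=cv2.imread('pics/side_d.png');cv2.imwrite('pics/sd.png',cv2.resize(s[130:300,230:420],None,fx=4,fy=3.5,interpolation=cv2.INTER_CUBIC))
nxt([.534,.0085,.14],Rt(np.radians(43)))
```

```text
n 1 row 0.326 3.475 -0.244 -0.006 0.000 -0.006 | total cm [ 0.33  3.48 -0.24] rv [-0.0063  0.0003 -0.0057]
```

View pics/sd.png

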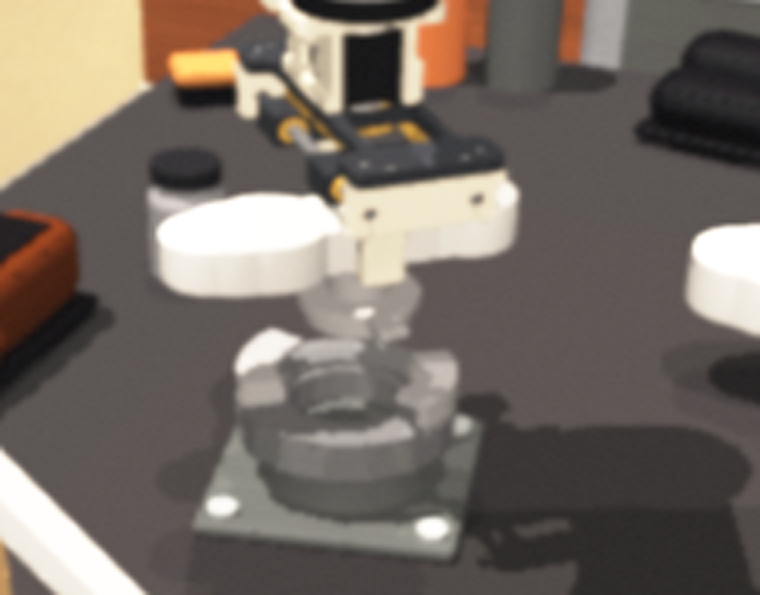

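View pics/top_d.png

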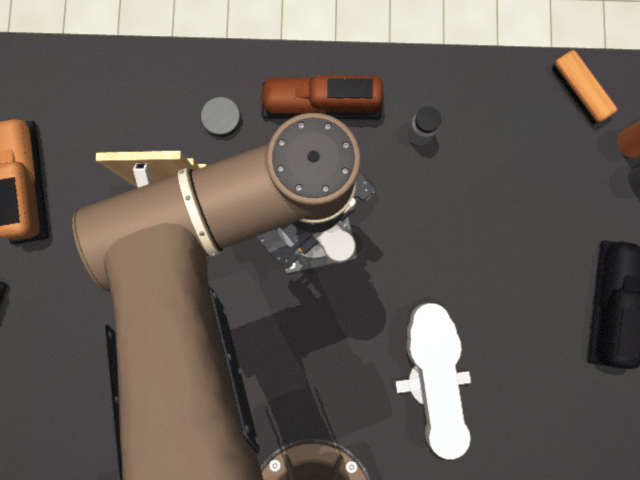

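The form hangs about 4 mm short in x, as measured; correct it and come closer.

Call:
{"op": "send_rows", "data": {
  "series": "0.33 1.2 -0.24 -0.006 0 -0.004 -1;0 1.2 0 0 0 0 -1;0 0.7 0 0 0 0 -1;0 0 0 0 0 0 -1;0 0 0 0 0 0 -1"
}}

```text
t: 20.75
position: [0.5348, 0.0088, 0.1444]
tool_rot: [-1.571, 0.001, 0.751]
wrist_force: [0.6, 1.0, -6.0]
gripper_width: 0.0438
```

Run:
```python
from h import *
from plant import cams
f=cams.grab_frame('side'); s=f['pixels'][:,:,::-1].copy()
cv2.imwrite('pics/se.png',cv2.resize(s[190:290,270:370],None,fx=6,fy=6,interpolation=cv2.INTER_CUBIC))
nxt([.534,.0085,.115],Rt(np.radians(43)))
```

```text
n 1 row -0.111 2.982 0.042 0.001 0.001 -0.000 | total cm [-0.11  2.98  0.04] rv [ 0.0008  0.0009 -0.0001]
```

View pics/se.png

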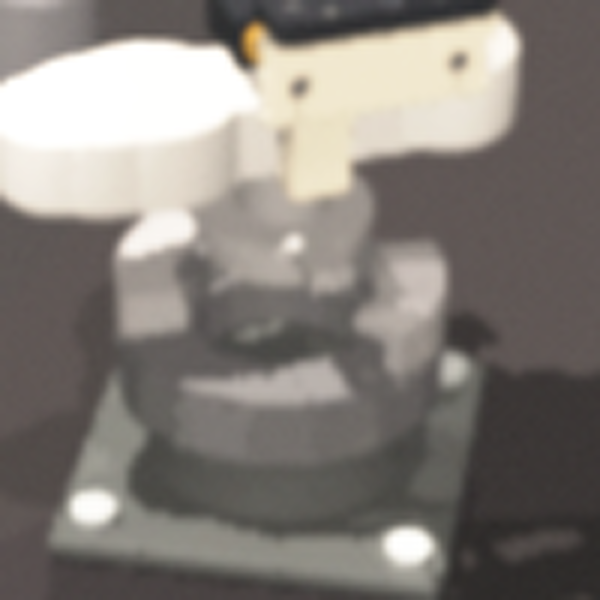

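Flange (columns ~190–375) is centred over the head (~117–446), lug between the hooks. Lower gently.

Call:
{"op": "send_rows", "data": {
  "series": "-0.04 0.8 0 0 0 0 -1;0 0.7 0 0 0 0 -1;0 0.7 0 0 0 0 -1;0 0.3 0 0 0 0 -1;0 0 0 0 0 0 -1"
}}

```text
t: 21.3
position: [0.5341, 0.0088, 0.1188]
tool_rot: [-1.571, 0.002, 0.752]
wrist_force: [-0.6, 0.8, -6.4]
gripper_width: 0.0441
```

Call:
{"op": "send_rows", "data": {
  "series": "0 0.3 0 0 0 0 -1;0 0.3 0 0 0 0 -1;0 0.3 0 0 0 0 -1;0 0 0 0 0 0 -1"
}}

```text
t: 21.7
position: [0.5342, 0.0088, 0.1101]
tool_rot: [-1.571, 0.001, 0.752]
wrist_force: [-0.3, 0.9, -6.3]
gripper_width: 0.0434
```

Call:
{"op": "send_rows", "data": {
  "series": "0 0.2 0 0 0 0 -1;0 0.2 0 0 0 0 -1;0 0.15 0 0 0 0 -1;0 0 0 0 0 0 -1"
}}

```text
t: 22.1
position: [0.5346, 0.0089, 0.1051]
tool_rot: [-1.571, 0.0, 0.752]
wrist_force: [-0.1, -0.9, -6.1]
gripper_width: 0.0438
```

Call:
{"op": "send_rows", "data": {
  "series": "0 0.07 0 0 0 0 -1;0 0 0 0 0 0 -1;0 0 0 0 0 0 -1"
}}

```text
t: 22.4
position: [0.5347, 0.0089, 0.1049]
tool_rot: [-1.572, -0.0, 0.752]
wrist_force: [-4.2, 1.0, 5.0]
gripper_width: 0.0439
```

Call:
{"op": "send_rows", "data": {
  "series": "0 -0.05 0 0 -0.05 0 -1;0 0 0 0 -0.1 0 -1;0 0 0 0 -0.1 0 -1;0 0 0 0 -0.1 0 -1;0 0 0 0 -0.1 0 -1;0 0 0 0 0 0 -1"
}}

```text
t: 23.0
position: [0.5352, 0.009, 0.105]
tool_rot: [-1.572, -0.0, 1.203]
wrist_force: [-0.3, -0.2, -2.4]
gripper_width: 0.0436
```

Call:
{"op": "send_rows", "data": {
  "series": "0 0 0 0 -0.1 0 -1;0 0 0 0 -0.1 0 -1;0 0 0 0 -0.1 0 -1;0 0 0 0 -0.1 0 -1;0 0 0 0 -0.08 0 -1;0 0 0 0 0 0 -1"
}}

```text
t: 23.6
position: [0.5349, 0.0089, 0.1049]
tool_rot: [-1.572, 0.001, 1.68]
wrist_force: [-0.6, 1.3, -2.2]
gripper_width: 0.0438
```

Run:
```python
from plant import manip
s=manip.observe();print(s['moment'],s['wrist_force'],s['tool_rot'],s['position'])
```

```text
[0.19344205 0.01384908 0.03154583] [-0.57222904  1.30778499 -2.24535256] [-1.57168616e+00  5.19310583e-04  1.68013794e+00] [0.5349362  0.00888749 0.10488299]
```

Call:
{"op": "send_rows", "data": {
  "series": "0 0.05 0 0 -0.04 0 -1;0 0 0 0 -0.04 0 -1;0 0.05 0 0 -0.04 0 -1;0 0 0 0 0 0 -1"
}}

```text
t: 24.0
position: [0.5341, 0.0088, 0.1032]
tool_rot: [-1.57, 0.0, 1.798]
wrist_force: [0.2, -0.7, -6.6]
gripper_width: 0.0437
```

The form no longer rests on the ledge (z fell, full weight on the wrist): it's over the notches. Lower.

Call:
{"op": "send_rows", "data": {
  "series": "0 0.1 0 0 0 0 -1;0 0.1 0 0 0 0 -1;0 0.1 0 0 0 0 -1;0 0.05 0 0 0 0 -1;0 0 0 0 0 0 -1"
}}

```text
t: 24.5
position: [0.5345, 0.0089, 0.1002]
tool_rot: [-1.571, 0.001, 1.801]
wrist_force: [0.4, -0.3, -6.2]
gripper_width: 0.0441
```

Call:
{"op": "send_rows", "data": {
  "series": "0 0.08 0 0 0 0 -1;0 0.05 0 0 0 0 -1;0 0 0 0 0 0 -1"
}}

```text
t: 24.8
position: [0.5346, 0.0089, 0.0991]
tool_rot: [-1.571, 0.001, 1.802]
wrist_force: [0.7, 0.1, -5.9]
gripper_width: 0.044
```

Call:
{"op": "send_rows", "data": {
  "series": "0 0.03 0 0 0 0 -1;0 0 0 0 0 0 1;0 0 0 0 0 0 1;0 0 0 0 0 0 1;0 0 0 0 0 0 1;0 0 0 0 0 0 1;0 0 0 0 0 0 1;0 0 0 0 0 0 1"
}}

```text
t: 25.6
position: [0.5346, 0.0089, 0.0988]
tool_rot: [-1.571, 0.001, 1.802]
wrist_force: [-0.6, -0.1, -1.5]
gripper_width: 0.0873
```

Call:
{"op": "send_rows", "data": {
  "series": "0 -1 0 0 0 0 1;0 -3 0 0 0 0 1;0 -4 0 0 0 0 1;0 -4 0 0 0 0 1;0 -4 3 0 0 0 1;0 -2 4 0 0 0 1;0 0 4 0 0 0 1;0 0 4 0 0 0 1;0 0 0 0 0 0 1;0 0 0 0 0 0 1"
}}

```text
t: 26.6
position: [0.3882, -0.0255, 0.2802]
tool_rot: [-1.574, 0.0, 1.802]
wrist_force: [0.1, 0.3, -0.1]
gripper_width: 0.0874
```

Run:
```python
from h import *
from plant import cams
for n in('side','top'):
    f=cams.grab_frame(n); cv2.imwrite(f'pics/{n}_f.png',f['pixels'][:,:,::-1])
s=cv2.imread('pics/side_f.png');cv2.imwrite('pics/sf.png',cv2.resize(s[190:400,160:400],None,fx=3.2,fy=2.8,interpolation=cv2.INTER_CUBIC))
```

```text
(no output)
```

View pics/sf.png

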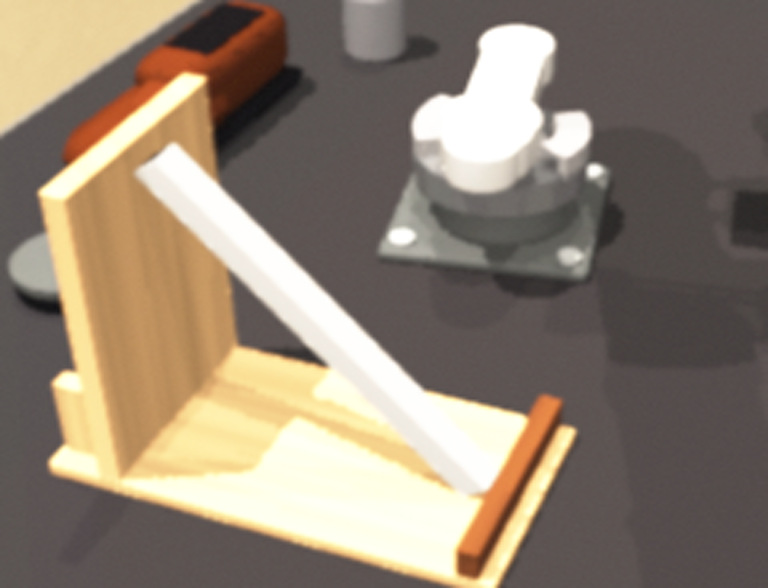

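View pics/top_f.png

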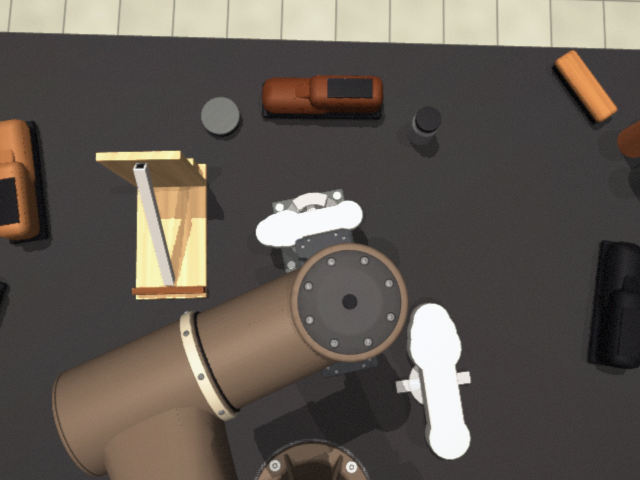

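Run:
```python
from h import *
from plant import cams,manip
np.set_printoptions(precision=4,suppress=True)
f=cams.grab_frame('top');g=cams.grab_frame('side')
a=onz(f,(256.5,230),.136);b=onz(f,(363.5,213),.136);v=a-b;print(a,b,np.linalg.norm(v),np.degrees(np.arctan2(v[1],v[0])), b+.45*v)
# overlay predicted toe circle on side for locked height vs unlocked
c=np.array([.5347,.0091]);u=np.array([np.cos(np.radians(103)),np.sin(np.radians(103))])
s=cv2.resize(g['pixels'][195:300,270:370,::-1],None,fx=6,fy=5.7,interpolation=cv2.INTER_CUBIC)
for z,col in((.136,(0,0,255)),(.102,(0,0,255)),(.142,(0,255,0)),(.108,(0,255,0))):
  q=np.array([(proj(g,[*(c+u*d),z])-[270,195]+.5)*[6,5.7] for d in (-.09,.110)]);cv2.line(s,tuple(int(x) for x in q[0]),tuple(int(x) for x in q[1]),col,1)
cv2.imwrite('pics/sg.png',s)
p=onz(f,(141,165),.22);print('bar top',p)
print(manip.observe()['wrist_force'])
```

```text
[0.5172 0.1135 0.136 ] [ 0.5535 -0.0816  0.136 ] 0.19845955832842554 100.5220752374058 [0.5372 0.0062 0.136 ]
bar top [0.6135 0.3052 0.22  ]
[-0.7193  1.3883  0.5923]
```

View pics/sg.png

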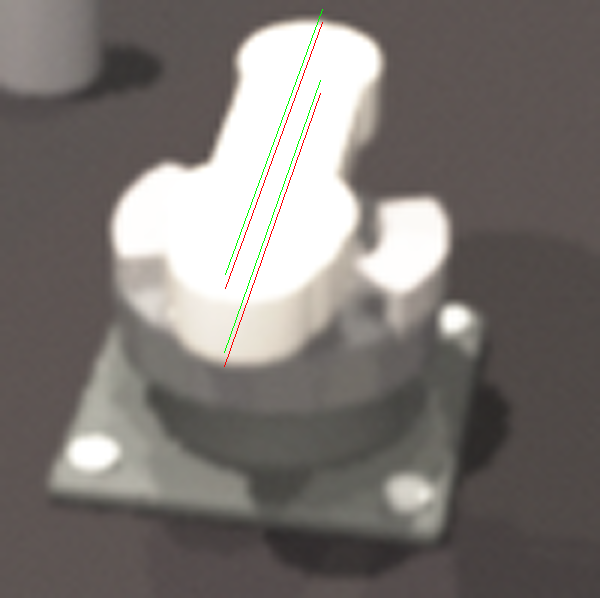

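The red lines (locked height) match the toe's bottom (~(230,363)) and heel top (~(320,20)) edges. The gripper is clear, so I hand the job in.

```bash
python3 -c "
from plant import manip
print(manip.job_done(), manip.observe()['t'])"
```

```text
the job is handed in; nothing more can be done
the job is handed in; nothing more can be done
```

Both parts are done in the order asked, and the job is handed in at about 27 s of the 69 s.

- **Bar:** My first grip ran into joint limits when I tilted the bar. I set it back on the hooks and gripped it again with the tool tilted. I then lowered it steep into the rest and let go. The last side and top views show its foot at the stop lip and its top on the panel.
- **Form:** I gripped the smaller form at the waist and lowered it 60° clockwise of the lock position. Its lugs touched the ledge at TCP 104.9 mm. I turned it 60° counter-clockwise, and it went down 6.1 mm (TCP 98.8 mm), which is the notch depth, before I let go.
- **Last checks:**
  - In the side view the form's height matches the locked height.
  - Its outline points to about 100.5° in the top view. Allowing about 4° for its lopsided outline gives roughly 104°, against about 103° for the jack, within the play.
  - The gripper was clear of everything, and the shoe, tin and jar look unmoved by eye.
- **Disagreements:** The three cameras disagreed by 2–4 mm on the jack's position, so I used a middle value. The form entered the bore without side force.

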